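# Pin a set of strap templates together on the pegging block

## Robot

A 7-joint arm with a two-finger parallel gripper is mounted at the origin on the work surface. World frame = base frame: x ahead of the robot, y to its left, z up, the work surface at z = 0. Lengths are in m, angles in rad, forces in N, time in s.
With the tool pointing down it reaches from about 0.425 to 0.925 m from the base axis. Payload 6.8 kg.
Tool frame: the origin (TCP) lies midway between the tips of the shut fingers; the grasp point (between the pads) lies 19 mm behind it; z points along the fingers, y is the direction in which the jaws open and shut (so a half turn about z gives the same grasp; the last joint's range is limited). The gripper opens to 85 mm and grips with 20 to 120 N. Pads are 22 mm wide; open, the fingers measure 114 mm over their backs; the gripper's body (76 mm by 85 mm) begins 54 mm behind the grasp point. The pads swing forward as they close: fully open they stand 13 mm farther back than shut.
Start: joints at [1.106, 0.477, 0.022, 1.555, -0.011, 1.109, -0.083], TCP at [0.236, -0.633, 0.231] pointing down, gripper open.
Joint ranges: [-2.96, 2.96], [-0.34, 2.1], [-1.41, 1.46], [0.24, 2.44], [-1.37, 4.51], [0.17, 1.92], [-2.96, 2.96]. Speed limits (rad/s): [2.39, 2.39, 3.14, 3.14, 3.14, 3.14, 3.14].

## Interface

Orientations are given as a rotation vector (axis times angle).
In Python, from plant import arm gives the robot as it stands. The module is installed in compiled form; this text tells all that it offers.
- The arm moves only by the tool play_rows, never from a script. Its argument "motion" is a list of rows, each an object with "rotation": the turn, a rotation vector about the tool's x, y, z in rad, a list of three; "translation": the shift along the tool's x, y, z in m, a list of three; "gripper": the closure, from -1 (fully open) to 1 (shut). In form: [{"rotation": [rx, ry, rz], "translation": [dx, dy, dz], "gripper": gripper}, ...]. A call has 1 to 20 rows; each row shifts and turns the commanded pose from where the row before left it, along the tool's axes as they then stand; what a row does not reach is not made up. A row lasts 1/10 s, in which the tool goes at most 50 mm and 8.59 degrees, less where a joint would pass 70% of its speed; a pose out of reach is approached as far as the arm can. A call is refused whole if a number of a shift passes 0.05 or a number of a turn 0.15, either way. A call with a gripper value outside its range is refused whole. The fingers move at their own pace and stop on an object; "force" is the grip in N (left out, the last holds). Time passes only in rows, so rows that do not move let the fingers close. It gives the time, the measured TCP pose, the force and the opening at its end, in the units of the state.
- arm.get_obs(): the state, without advancing time (a new reading comes with each control period).
- arm.get_image(name): name is "side" or "top"; returns the picture (420x560x3 uint8, red, green, blue); there is no depth.
- arm.camera_model(name): a dict with "fx", "fy", "cx", "cy" (pixels), "k1" (the pictures are not rectified: a ray, as slopes to the right and down, at radius r is drawn at 1 + k1 r^2 times it, then the intrinsics apply), "position" and "rotation" of the camera in the world. Camera axes: x right, y down, z forward; pixel columns grow to the right and rows downward; lengths in m; the calibration is good to about 2 mm. A picture is of the moment at which its call begins. camera_model takes no time and is no camera call.
- arm.finish_job(): hands the job in, once; it reports no verdict.
Trained networks look in the newest picture that a camera, given by its name, has taken for a name from the list of things; names that differ only in an ending like _2 or _b are one class to them, and where a whole thing is asked for, a point or a joint stands for the part that bears it (a point fixed in the world has none). Each returns a list of dicts, best first, with "p" (0 to 1); they miss things now and then, are a little off and sometimes report something else, mostly with a low value. They report only what shows in the picture. A call takes as long as a camera call. They do not tell look-alikes from the thing itself.
- arm.regions_of(camera, thing): "mask" (420x560 bool, what is visible of it) and "bbox" ([left, top, width, height] in pixels, round what is visible of it).
The state is a dict: "time": time; "joints": joint angles; "qd": joint speeds; "tau": joint torques, N m; "tcp_pos": TCP position; "ee_rot": TCP orientation; "ft_force": force on the tool from outside, world axes, zero at the start; "moment": the same for the moment, N m; "finger_gap": finger opening in m.
Only numpy, scipy, OpenCV 4.12 (cv2) and the standard library are available. Lean on these libraries where they do the work, as an engineer would, in place of code of your own. Each camera call takes 0.05 s, during which the arm holds its last target.

## Task

Lay the loose orange strap template on top of the two lying on the wooden block, with its hole at the same end as theirs, and square all three up against the block's brass dowels so that their holes line up. Then take the red-handled pin from its stand and push it down through all three templates into the block until its collar sits flat on the orange one, and let go. Leave the pen cup, tape roll, stamp and glue jar where they are.

Things in the scene. Friction and masses are not known exactly. Their poses are not given: they have to be found in the camera images.
- block_hole (a point): Centre of the hole's mouth on the top face of the fixed light-wood block (190 x 96 x 35 mm), so 35 mm above the bench. Axes: x along the block, away from the robot, y to its left, z up. The block's centre is 45 mm from here along +x. The hole is 18 mm wide, 31 mm deep. A template that touches all three dowels is square, its hole exactly over this one, its centre 45 mm along +x.
- dowel_end (a point): Top of the brass dowel at the block's far end; axes as the block's. Three dowels, each 10 mm thick, stand 40 mm above the block's top face: this one at (x, y) = (+120, 0) mm from the block's hole, the two others along the left long side at (0, +30) and (+90, +30) mm from the hole. The templates home against them from the right and from the robot's end.
- blue_center (a point): Blue rigid plastic strap template, a flat bar 140 x 50 x 12 mm, 0.1 kg. The lowest of the stack: it lies loose on the block's top face, shifted 4 to 15 mm back and to the right of its home, a little turned. This point is its centre, half-way up; x runs along its length, y across, z up. Its 20 mm through hole lies 45 mm from the centre along -x (the end nearer the robot).
- white_center (a point): White rigid plastic strap template, a flat bar 140 x 50 x 12 mm, 0.1 kg. It lies loose on the blue one, shifted and turned likewise on its own. This point is its centre, half-way up; x runs along its length, y across, z up. Its 20 mm through hole lies 45 mm from the centre along -x (the end nearer the robot).
- orange_center (a point): Orange rigid plastic strap template, a flat bar 140 x 50 x 12 mm, 0.1 kg. It lies flat on the bench to the left or right of the block; to be laid on the white one. This point is its centre, half-way up; x runs along its length, y across, z up. Its 20 mm through hole lies 45 mm from the centre along -x (the end nearer the robot).
- pin_grip (a point): Centre of the pin's handle, a red upright cylinder 26 mm thick, 56 mm long; z points up along the pin. The underside of its brass collar (34 mm wide, 6 mm thick) is 35 mm below this point; below it a steel shank 16 mm thick, 60 mm long with a 5 mm tapered tip. 0.15 kg.
- pin_tip (a point): Bottom end of the pin's shank, 95 mm below the handle's centre. With the pin fully home it is 24 mm below the block's top face.
- stand: Fixed dark wooden pin stand, 70 x 70 x 65 mm, to the left or right of the block; origin at the centre of its underside. At the start the pin stands upright in its 20 mm through hole, collar resting on the top: lift it 60 mm to clear.
- pencup: Bystander: steel cup of pens, 72 mm wide, 145 mm high with the pens; origin at the centre of its underside.
- tape: Bystander: green roll of tape lying flat, 90 mm wide, 25 mm high; origin at the centre of its underside.
- stamp: Bystander: hand stamp with a black 70 x 50 mm foot and a wooden knob, 88 mm high; origin at the centre of its underside.
- gluejar: Bystander: jar with a green cap, 64 mm wide, 85 mm high; origin at the centre of its underside.
Things that resemble listed ones, but are neither listed nor needed, are in the scene too. Of the things that look like the part that bears orange_center, take the one that is farthest to the robot's right at the start. Of the things that look like the part that bears white_center, the middle-sized one is meant.

How it is judged:
At the end, for the whole second after the job is handed in: Blue, white, orange lie flat on the block in that order (height 3 mm), each within 4 mm lengthwise, 5 mm crosswise and 0.07 rad of home against the dowels; the pin upright (0.06 rad) through all three, tip within 3 mm of the hole's axis and 24 mm (within 3) below the block's top (x of blue_center in the frame of block_hole between 0.041 and 0.049 m and y of blue_center in the frame of block_hole between -0.005 and 0.005 m and z of blue_center in the frame of block_hole between 0.003 and 0.009 m and angle between the x axis of each of blue_center, white_center, orange_center and the x axis of block_hole, either way round below 0.07 rad and x of white_center in the frame of block_hole between 0.041 and 0.049 m and y of white_center in the frame of block_hole between -0.005 and 0.005 m and z of white_center in the frame of block_hole between 0.015 and 0.021 m and x of orange_center in the frame of block_hole between 0.041 and 0.049 m and y of orange_center in the frame of block_hole between -0.005 and 0.005 m and z of orange_center in the frame of block_hole between 0.027 and 0.033 m and z of pin_tip in the frame of block_hole between -0.027 and -0.021 m and horizontal distance between pin_tip and block_hole below 0.003 m and angle between pin_grip's own z axis and vertical below 0.06 rad); the robot touches nothing.
It fails at once if a bystander (pen cup, tape roll, stamp, glue jar) is moved more than 30 mm (distance of any of pencup, tape, stamp, gluejar from where it was at the start of the episode above 0.03 m).
It also fails if it takes over 72 s, if anything falls off the work surface, if the arm or the gripper's body presses on something with over 40 N, if the wrist force passes 120 N, or if a joint passes its speed limit or range.

## Working session

There is one attempt and no reset: what is moved stays moved. The work goes in short steps, Python scripts to look and compute and a tool call to move; the robot and the scene stay as the last step left them, time stands still between calls to the robot, and variables do not carry over. Pictures are saved under pics/ and viewed, and the job is handed in when it is done.

Besides the shell and the picture viewer there is one more tool, called as a command line: name --argument value ..., lists and objects as JSON in quotes. play_rows: Moves the arm, as the interface text tells. Its arguments: {"type":"object","properties":{"motion":{"type":"array"},"force":{"type":"number"}},"required":["motion"]}

```bash
mkdir -p pics; python3 - <<'E'
from plant import arm
import cv2
for n in ("side","top"):
    im=arm.get_image(n); cv2.imwrite(f"pics/{n}0.png",im[:,:,::-1])
    print(n,arm.camera_model(n))
o=arm.get_obs(); print({k:(v.round(3).tolist() if hasattr(v,'round') and not isinstance(v,float) else v) for k,v in o.items()})
E
```

```text
side {'fx': 464.2087686325792, 'fy': 464.2087686325792, 'cx': 276.72202545112367, 'cy': 211.030975821771, 'k1': -0.0971005947340665, 'position': array([-0.06181591,  0.84606019,  0.73237012]), 'rotation': array([-0.74062891,  2.41549939, -1.34115901])}
top {'fx': 519.489127799755, 'fy': 519.489127799755, 'cx': 277.27382624311906, 'cy': 209.02973436985482, 'k1': -0.14315311121669383, 'position': array([0.30250567, 0.0258664 , 1.48472367]), 'rotation': array([-2.14840267,  2.12966005, -0.1902357 ])}
{'time': 0.1, 'joints': [1.106, 0.478, 0.022, 1.556, -0.011, 1.109, -0.083], 'qd': [-0.001, -0.003, -0.001, -0.003, 0.0, 0.0, 0.001], 'tau': [0.005, -59.776, 1.614, -28.195, 0.013, 0.005, 0.0], 'tcp_pos': [0.236, -0.632, 0.23], 'ee_rot': [-3.09, -0.557, 0.001], 'ft_force': [-0.152, 0.557, 0.07], 'moment': [-0.053, -0.003, -0.008], 'finger_gap': 0.08523770966094678}
```

View pics/side0.png

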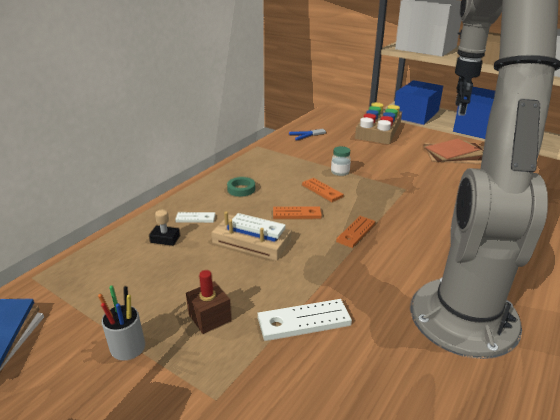

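View pics/top0.png

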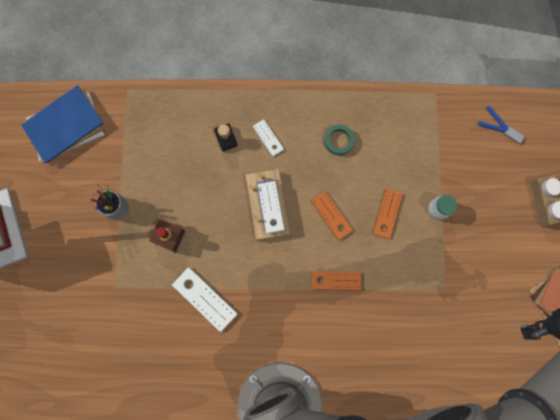

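```bash
cat > h.py <<'E'
from plant import arm
import numpy as np, cv2
from scipy.spatial.transform import Rotation as R
def cam(n):
    m=arm.camera_model(n)
    K=np.array([[m['fx'],0,m['cx']],[0,m['fy'],m['cy']],[0,0,1]]); D=np.array([m['k1'],0,0,0,0.])
    rr=np.array(m['rotation']); Rm=R.from_rotvec(rr).as_matrix() if rr.shape==(3,) else rr
    return K,D,Rm,np.array(m['position'])
def back(n,px,z):
    K,D,Rm,p=cam(n); px=np.asarray(px,float).reshape(-1,1,2)
    u=cv2.undistortPoints(px,K,D).reshape(-1,2)
    d=np.c_[u,np.ones(len(u))]@Rm.T
    return p+d*((z-p[2])/d[:,2])[:,None]
def proj(n,P):
    K,D,Rm,p=cam(n); P=np.asarray(P,float).reshape(-1,3)
    rv=cv2.Rodrigues(Rm.T)[0]; t=-Rm.T@p
    return cv2.projectPoints(P,rv,t,K,D)[0].reshape(-1,2)
def regs(n,t,pmin=.3):
    return [r for r in arm.regions_of(n,t) if r['p']>pmin]
def rect(mask):
    c=max(cv2.findContours(mask.astype(np.uint8),0,cv2.CHAIN_APPROX_NONE)[0],key=cv2.contourArea)
    return c
def fitrect(n,mask,z):
    c=rect(mask).reshape(-1,2).astype(float)
    W=back(n,c,z)[:,:2].astype(np.float32)
    return cv2.minAreaRect((W*1000).astype(np.float32))
E
python3 - <<'E'
from h import *
im=arm.get_image('top')
for t,z in (('orange_center',.012),('white_center',.071),('blue_center',.059),('pin_grip',.1),('stand',.065),('block_hole',.035),('dowel_end',.075)):
    for r in arm.regions_of('top',t):
        if 1:
            f=fitrect('top',r['mask'],z); print(t,round(r['p'],2),r['bbox'],np.round(f[0],1),np.round(f[1],1),round(f[2],1))
for k,(x,y,w) in {'or':(388,214,40),'bl':(268,205,50),'st':(166,235,40)}.items():
    cv2.imwrite(f'pics/c_{k}.png',cv2.resize(im[y-w:y+w,x-w:x+w,::-1],(600,600),interpolation=cv2.INTER_CUBIC))
E
```

```text
orange_center 0.95 [311.6, 270.8, 47.3, 21.1] [ 349.  -156.6] [ 50.8 136.8] 0.1
orange_center 0.75 [311.3, 193.0, 43.0, 44.7] [ 535.3 -145.3] [140.5  52.7] 35.8
orange_center 0.55 [373.2, 189.0, 29.7, 49.9] [ 541.1 -307.4] [ 52.8 141.7] 72.1
white_center 0.95 [174.3, 268.6, 62.0, 61.4] [293.3 207.8] [183.9  68.5] 46.6
white_center 0.69 [258.5, 184.3, 26.5, 51.0] [546.4  30.8] [140.5  50.6] 10.1
white_center 0.67 [249.9, 119.1, 33.7, 37.4] [744.7  40.8] [106.   39.6] 35.4
blue_center 0.58 [273.0, 224.7, 0.9, -0.1] [500.   19.8] [2.  3.9] 45.8
pin_grip 0.22 [324.2, 122.2, 33.2, 33.4] [ 733.5 -157.8] [83.5 87.5] 63.2
stand 0.72 [265.9, 184.2, 4.1, -2.9] [619.7  38.4] [2.9 5.6] 0.6
stand 0.6 [147.9, 222.9, 38.6, 29.8] [467.2 316. ] [81.7 69.2] 67.7
stand 0.21 [372.1, 187.7, 31.6, 50.3] [ 534.1 -294.6] [ 54.1 138.2] 73.5
stand 0.18 [89.3, 190.2, 41.1, 33.3] [552.5 481.8] [112.6  68.3] 63.4
block_hole 0.65 [249.4, 170.3, 41.9, 69.8] [559.7  39.8] [196.7  99. ] 9.1
block_hole 0.28 [88.3, 189.0, 42.3, 31.8] [556.9 490.6] [109.5  70.2] 62.0
dowel_end 0.57 [370.6, 190.3, 30.0, 47.4] [ 531.7 -293.4] [ 50.1 133.9] 72.3
```

```bash
python3 - <<'E'
import cv2,numpy as np
a=[cv2.resize(cv2.imread(f'pics/c_{k}.png'),(400,400)) for k in ('or','bl')]
cv2.imwrite('pics/cc.png',np.hstack(a))
E
```

```text
(no output)
```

View pics/cc.png

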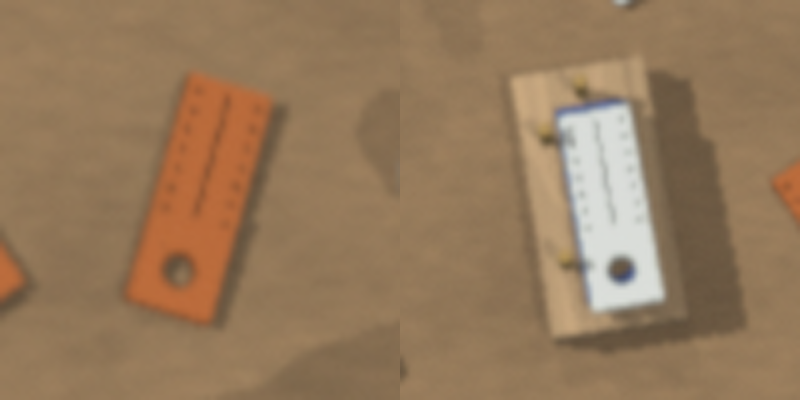

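```bash
cat >> h.py <<'E'
from scipy.optimize import minimize
def box(x,y,a,L,W,z0,z1,off=0):
    c,s=np.cos(a),np.sin(a)
    return np.array([[x+c*u-s*v,y+s*u+c*v,z] for u in(-L/2,L/2) for v in(-W/2,W/2) for z in(z0,z1)])
S=8
def sil(n,P,x0,y0,w,h):
    p=(proj(n,P)-[x0,y0]+.5)*S-.5
    m=np.zeros((h*S,w*S),np.uint8)
    cv2.fillConvexPoly(m,np.round(cv2.convexHull(p.astype(np.float32))*16).astype(np.int32),1,shift=4); return cv2.resize(m.astype(np.float32),(w,h),interpolation=cv2.INTER_AREA)
def fit(masks,p0,gen):
    # masks: list of (cam,softmask)
    items=[]
    for n,m in masks:
        ys,xs=np.where(m>.5); x0,y0=max(xs.min()-12,0),max(ys.min()-12,0); x1,y1=xs.max()+13,ys.max()+13
        mm=np.asarray(m,np.float32)[y0:y1,x0:x1]; items.append((n,mm,x0,y0,mm.shape[1],mm.shape[0]))
    def f(p):
        return sum(np.abs(sil(n,gen(p),x0,y0,w,h)-mm).sum()/mm.sum() for n,mm,x0,y0,w,h in items)
    p0=np.array(p0,float); sim=np.vstack([p0]+[p0+d for d in np.diag([.008,.008,.08][:len(p0)])])
    r=minimize(f,p0,method='Nelder-Mead',options=dict(initial_simplex=sim,xatol=1e-5,fatol=1e-5,maxiter=300))
    return r.x,r.fun
E
python3 - <<'E'
from h import *
ims={n:arm.get_image(n) for n in('top','side')}
T={}
for n in ims:
  for t in ('orange_center','white_center','block_hole','pin_grip','stand'):
    T[n,t]=arm.regions_of(n,t)
    print(n,t,[(round(r['p'],2),np.round(r['bbox']).astype(int).tolist(),int(r['mask'].sum())) for r in T[n,t]])
import pickle; pickle.dump((ims,{k:[(r['p'],r['bbox'],r['mask']) for r in v] for k,v in T.items()}),open('d0.pkl','wb'))
a=ims['side'][160:270,150:390,::-1]; cv2.imwrite('pics/s1.png',cv2.resize(a,None,fx=3.3,fy=3.3,interpolation=cv2.INTER_CUBIC))
E
```

```text
top orange_center [(0.89, [312, 192, 42, 44], 763), (0.8, [373, 189, 29, 50], 754), (0.58, [312, 271, 48, 22], 880), (0.41, [150, 221, 39, 33], 687)]
top white_center [(0.95, [173, 268, 63, 63], 1618), (0.91, [261, 185, 21, 50], 823), (0.75, [248, 118, 34, 38], 497), (0.53, [157, 228, 16, 13], 137)]
top block_hole [(0.61, [246, 171, 46, 69], 1244), (0.26, [257, 184, 30, 50], 818)]
top pin_grip [(0.7, [157, 227, 14, 14], 141), (0.66, [92, 190, 39, 32], 669)]
top stand [(0.62, [148, 219, 40, 34], 640), (0.22, [244, 169, 46, 71], 1325)]
side orange_center [(0.95, [303, 175, 38, 28], 477), (0.9, [274, 211, 48, 8], 571), (0.67, [336, 219, 41, 27], 630), (0.34, [210, 213, 82, 43], 1519)]
side white_center [(0.87, [260, 301, 94, 42], 2539), (0.7, [234, 213, 49, 26], 649), (0.67, [299, 178, 44, 25], 460), (0.54, [177, 213, 36, 10], 380)]
side block_hole [(0.63, [208, 212, 84, 42], 1512)]
side pin_grip [(0.94, [201, 271, 16, 30], 369)]
side stand [(0.61, [185, 284, 44, 48], 1361)]
```

View pics/s1.png

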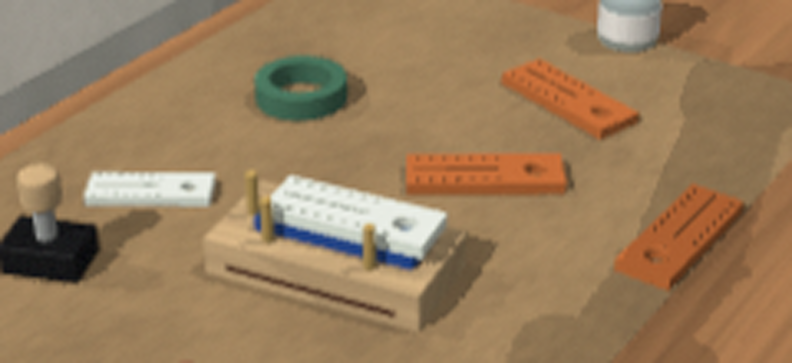

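```bash
cat > f0.py <<'E'
from h import *
import pickle
ims,T=pickle.load(open('d0.pkl','rb'))
def hull(m):
    o=np.zeros(m.shape,np.uint8); cv2.fillPoly(o,[cv2.convexHull(rect(m))],1); return o
def hsvm(n,lo,hi,bb,pad=4):
    h=cv2.cvtColor(ims[n],cv2.COLOR_RGB2HSV); m=cv2.inRange(h,lo,hi)>0
    k=np.zeros(m.shape,bool); x,y,w,hh=[int(v) for v in bb]; k[y-pad:y+hh+pad,x-pad:x+w+pad]=1
    return hull(m&k)
om=[('top',hsvm('top',(3,160,80),(14,255,255),(373,189,29,50))),('side',hsvm('side',(3,160,60),(14,255,255),(303,175,38,28)))]
og=lambda p:box(*p,.14,.05,0,.012)
for ms in ([om[0]],[om[1]],om): print('orange',*fit(ms,(.541,-.307,-.3),og))
bm=[(n,hull(T[n,'block_hole'][0][2])) for n in('top','side')]
# block incl. templates & dowels ignored: add dowels to hull from pose
def bg(p):
    x,y,a=p;c,s=np.cos(a),np.sin(a)
    P=[box(x,y,a,.19,.096,0,.035)]
    for u,v in((75,0),(-45,30),(45,30)):
        u,v=u/1e3,v/1e3; P.append(box(x+c*u-s*v,y+s*u+c*v,a,.009,.009,.035,.075))
    return np.vstack(P)
bg2=lambda p:box(*p,.19,.096,0,.035)
for ms in ([bm[0]],[bm[1]],bm): print('block+d',*fit(ms,(.555,.04,.15),bg)); 
print('block top nodow',*fit([bm[0]],(.555,.04,.15),bg2))
w=[('top',hull(T['top','white_center'][1][2])),('side',hull(T['side','white_center'][1][2]))]
wg=lambda p:box(*p,.14,.05,.059,.071)
for ms in ([w[0]],[w[1]],w): print('white',*fit(ms,(.546,.031,.17),wg))
E
python3 f0.py
```

```text
orange [ 0.54252845 -0.30921355 -0.29694244] 0.05658630654215813
orange [ 0.54087263 -0.31174465 -0.30453725] 0.061584871262311935
orange [ 0.54193839 -0.30981092 -0.29865374] 0.15023823082447052
block+d [0.5608497  0.04093422 0.17869311] 0.040678080171346664
block+d [0.56148122 0.04037782 0.16056277] 0.058168184012174606
block+d [0.56110477 0.04080757 0.17215414] 0.10037757456302643
block top nodow [0.5608497  0.04093422 0.17869311] 0.040678080171346664
white [0.54708045 0.03075218 0.17618727] 0.058933984488248825
white [0.53528198 0.04458324 0.17549485] 0.12815938889980316
white [0.54560495 0.03215667 0.16728345] 0.6221895217895508
```

```bash
cat > ov.py <<'E'
from h import *
def frame(p):
    x,y,a=p;c,s=np.cos(a),np.sin(a)
    return lambda u,v,z:(x+c*u-s*v,y+s*u+c*v,z)
def overlay(n,im,items,crop,fn,sc):
    x0,y0,x1,y1=crop
    a=cv2.resize(im[y0:y1,x0:x1,::-1],None,fx=sc,fy=sc,interpolation=cv2.INTER_CUBIC).copy()
    for P,col in items:
        q=np.round(((proj(n,P)-[x0,y0]+.5)*sc-.5)*16).astype(np.int32); cv2.polylines(a,[q],True,col,1,cv2.LINE_AA,shift=4)
    return a
def rectp(F,L,W,z,cx=0): return [F(cx+u*L/2,v*W/2,z) for u,v in((-1,-1),(1,-1),(1,1),(-1,1))]
def circ(F,u,v,r,z): return [F(u+r*np.cos(t),v+r*np.sin(t),z) for t in np.linspace(0,6.28,24)]
def blockitems(p):
    F=frame(p); I=[(rectp(F,.19,.096,.035),(0,255,0)),(rectp(F,.19,.096,0),(0,120,0))]
    for u,v in((.075,0),(-.045,.03),(.045,.03)):
        I+= [(circ(F,u,v,.005,.075),(255,0,255)),(circ(F,u,v,.005,.035),(255,0,255))]
    return I
E
python3 - <<'E'
from ov import *; import pickle
ims,T=pickle.load(open('d0.pkl','rb'))
I=blockitems((.561,.0408,.172))
W=frame((.547,.0308,.176)); J=[(rectp(W,.14,.05,.071),(0,0,255)),(circ(W,-.045,0,.01,.071),(0,0,255))]
a=overlay('top',ims['top'],I+J,(238,160,303,245),'',7); b=overlay('side',ims['side'],I+J,(200,195,300,265),'',6)
cv2.imwrite('pics/o1.png',a);cv2.imwrite('pics/o2.png',b)
O=frame((.542,-.310,-.298)); J=[(rectp(O,.14,.05,.012),(255,255,0)),(circ(O,-.045,0,.01,.012),(255,255,0))]
a=overlay('top',ims['top'],J,(365,180,410,245),'',6); b=overlay('side',ims['side'],J,(295,165,350,210),'',7)
h=max(a.shape[0],b.shape[0]); f=lambda m:cv2.copyMakeBorder(m,0,h-m.shape[0],0,0,0)
cv2.imwrite('pics/o3.png',np.hstack([f(a),f(b)]))
E
```

```text
(no output)
```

View pics/o1.png

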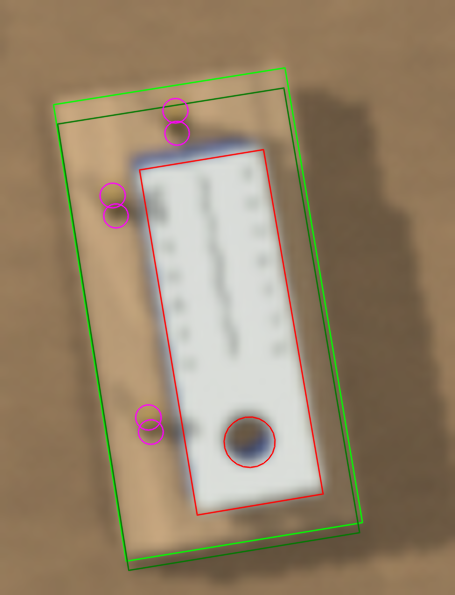

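View pics/o2.png

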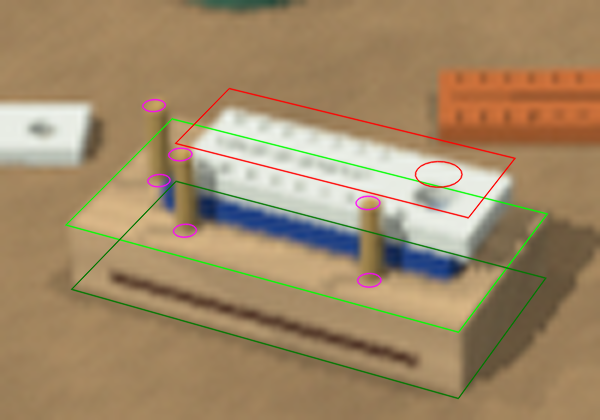

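View pics/o3.png

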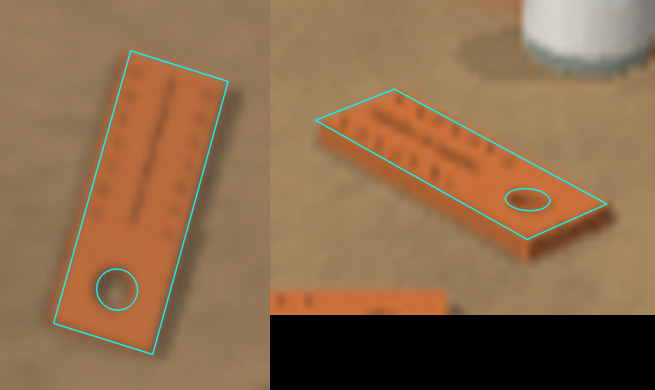

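```bash
cat >> f0.py <<'E'
print()
wg=lambda p:box(*p,.14,.05,.047,.059)
print('white',*fit([w[0]],(.546,.031,.17),wg))
# blue: visible margins; pin/stand
h=cv2.cvtColor(ims['top'],cv2.COLOR_RGB2HSV)
sm=[(n,hull(T[n,'stand'][0][2])) for n in('top','side')]
sg=lambda p:np.vstack([box(*p,.07,.07,0,.065)])
# include pin for hull
def sp(p): 
    t=np.linspace(0,6.28,12,endpoint=False); q=[(p[0]+.013*np.cos(a),p[1]+.013*np.sin(a),z) for a in t for z in(.072,.128)]
    return np.vstack([sg(p),q])
pm=[(n,hull(T[n,'pin_grip'][0][2])) for n in('top','side')]
pg=lambda p:np.array([(p[0]+.013*np.cos(a),p[1]+.013*np.sin(a),z) for a in np.linspace(0,6.28,24,endpoint=False) for z in(.072,.128)])
for ms in([pm[0]],[pm[1]],pm): print('pin',*fit(ms,(.467,.316),pg))
for ms in([sm[0]],[sm[1]],sm): print('stand',*fit(ms,(.467,.316,.5),sg),'|',*fit(ms,(.467,.316,.5),sp))
E
python3 f0.py | sed -n '/^$/,$p'; python3 - <<'E'
from ov import *; import pickle
ims,T=pickle.load(open('d0.pkl','rb'))
a=overlay('side',ims['side'],[],(175,260,240,335),'',6);b=overlay('top',ims['top'],[],(140,210,195,260),'',7)
h=max(a.shape[0],b.shape[0]); f=lambda m:cv2.copyMakeBorder(m,0,h-m.shape[0],0,0,0)
cv2.imwrite('pics/o4.png',np.hstack([f(a),f(b)]))
E
```

```text
white [0.54934996 0.03069598 0.17609781] 0.056349918246269226
pin [0.46819412 0.31766207] 0.19003377854824066
pin [0.45891915 0.32665225] 0.14712880551815033
pin [0.46711228 0.3185399 ] 0.5425876975059509Traceback (most recent call last):
  File "f0.py", line 41, in <module>
    for ms in([sm[0]],[sm[1]],sm): print('stand',*fit(ms,(.467,.316,.5),sg),'|',*fit(ms,(.467,.316,.5),sp))
                                                  ~~~^^^^^^^^^^^^^^^^^^^^^^
  File "h.py", line 45, in fit
    r=minimize(f,p0,method='Nelder-Mead',options=dict(initial_simplex=sim,xatol=1e-5,fatol=1e-5,maxiter=300))
    res = _minimize_neldermead(fun, x0, args, callback, bounds=bounds,
                               **options)
    fxr = func(xr)
    fx = function(np.copy(x), *(wrapper_args + args))
  File "h.py", line 43, in f
    return sum(np.abs(sil(n,gen(p),x0,y0,w,h)-mm).sum()/mm.sum() for n,mm,x0,y0,w,h in items)
  File "h.py", line 43, in <genexpr>
    return sum(np.abs(sil(n,gen(p),x0,y0,w,h)-mm).sum()/mm.sum() for n,mm,x0,y0,w,h in items)
                      ~~~^^^^^^^^^^^^^^^^^^^^
  File "h.py", line 33, in sil
    p=(proj(n,P)-[x0,y0]+.5)*S-.5
       ~~~~^^^^^
  File "h.py", line 15, in proj
    K,D,Rm,p=cam(n); P=np.asarray(P,float).reshape(-1,3)
             ~~~^^^
  File "h.py", line 5, in cam
    m=arm.camera_model(n)
ValueError: time passes only in moves, steps and waits
```

View pics/o4.png

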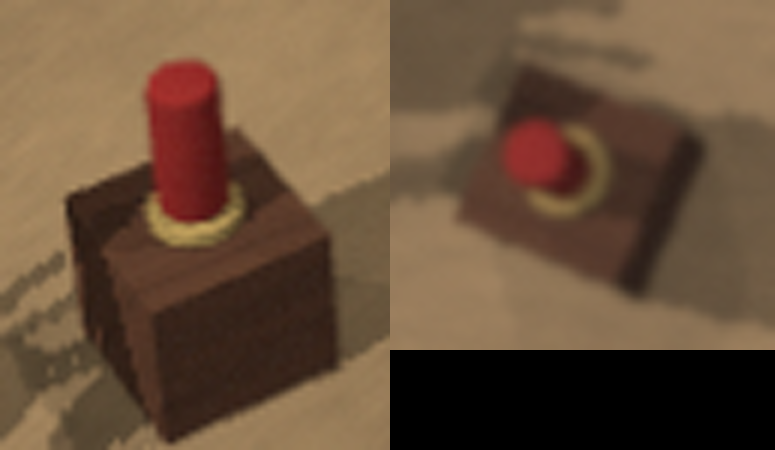

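```bash
sed -i 's/^def cam(n):/import functools\n@functools.lru_cache(None)\ndef cam(n):/' h.py
python3 - <<'E'
from h import *
print(back('top',[(161,231.6)],.128)[0],back('side',[(205.2,273)],.128)[0])
print('collar side',back('side',[(175+196/6-.5,260+212/6-.5)],.071)[0],'top',back('top',[(140+(567-390)/7,210+170/7)],.071)[0])
E
python3 f0.py | sed -n '/^$/,$p'
```

```text
[0.4677327  0.31926123 0.128     ] [0.46437682 0.32104443 0.128     ]
collar side [0.46318106 0.32321174 0.071     ] top [0.46738072 0.31934694 0.071     ]

white [0.54934996 0.03069598 0.17609781] 0.056349918246269226
pin [0.46819412 0.31766207] 0.19003377854824066
pin [0.45891915 0.32665225] 0.14712880551815033
pin [0.46711228 0.3185399 ] 0.5425876975059509
stand [0.46858241 0.32231076 1.18555871] 0.06845145672559738 | [0.46858241 0.32231076 1.18555871] 0.06845145672559738
stand [0.46543068 0.31884128 0.4651096 ] 0.20301149785518646 | [0.4608433  0.323473   0.46356797] 0.3546837270259857
stand [0.46700809 0.32112617 1.15673478] 0.13148143887519836 | [0.46704276 0.32144672 1.13494936] 0.3254009187221527
```

```bash
cat > go.py <<'E'
from h import *
import sys
def st():
    o=arm.get_obs(); M=R.from_rotvec(o['ee_rot']).as_matrix(); return o,np.array(o['tcp_pos']),M
def goto(x,y,z,yaw):
    o,p,M=st(); T=np.array([[np.cos(yaw),np.sin(yaw),0],[np.sin(yaw),-np.cos(yaw),0],[0,0,-1]]).T
    rv=R.from_matrix(M.T@T).as_rotvec(); d=T.T@(np.array([x,y,z])-p); d0=M.T@(np.array([x,y,z])-p)
    print('t',round(float(o['time']),2),'pos',p.round(4),'gap',round(float(o['finger_gap']),4),'F',np.round(o['ft_force'],1),'j',np.round(o['joints'],2))
    print('rot first',rv.round(4),'then shift',d.round(4),'| shift w/o rot',d0.round(4))
goto(*[float(a) for a in sys.argv[1:5]])
E
python3 go.py .542 -.310 .15 -.298; python3 -c "
from h import *
print(back('top',[(443,207)],.08),back('top',[(338,139)],.02),back('top',[(224,133)],.05))"
```

```text
t 1.1 pos [ 0.2358 -0.6325  0.2313] gap 0.0852 F [-0.2  0.4  0.4] j [ 1.11  0.48  0.02  1.56 -0.01  1.11 -0.08]
rot first [ 0.     -0.      0.6548] then shift [ 0.1981 -0.3982  0.0813] | shift w/o rot [ 0.3996 -0.1952  0.0813]
[[ 0.54954505 -0.45138238  0.08      ]] [[ 0.76018791 -0.16572409  0.02      ]] [[0.76504497 0.16697317 0.05      ]]
```

play_rows --motion '[{"rotation":[0,0,0.131],"translation":[0,0,0],"gripper":-0.5},{"rotation":[0,0,0.131],"translation":[0,0,0],"gripper":-0.5},{"rotation":[0,0,0.131],"translation":[0,0,0],"gripper":-0.5},{"rotation":[0,0,0.131],"translation":[0,0,0],"gripper":-0.5},{"rotation":[0,0,0.131],"translation":[0,0,0],"gripper":-0.5},{"rotation":[0,0,0],"translation":[0.0165,-0.0332,0],"gripper":-0.5},{"rotation":[0,0,0],"translation":[0.0165,-0.0332,0],"gripper":-0.5},{"rotation":[0,0,0],"translation":[0.0165,-0.0332,0],"gripper":-0.5},{"rotation":[0,0,0],"translation":[0.0165,-0.0332,0],"gripper":-0.5},{"rotation":[0,0,0],"translation":[0.0165,-0.0332,0],"gripper":-0.5},{"rotation":[0,0,0],"translation":[0.0165,-0.0332,0],"gripper":-0.5},{"rotation":[0,0,0],"translation":[0.0165,-0.0332,0],"gripper":-0.5},{"rotation":[0,0,0],"translation":[0.0165,-0.0332,0.01],"gripper":-0.5},{"rotation":[0,0,0],"translation":[0.0165,-0.0332,0.015],"gripper":-0.5},{"rotation":[0,0,0],"translation":[0.0165,-0.0332,0.015],"gripper":-0.5},{"rotation":[0,0,0],"translation":[0.0165,-0.0332,0.02],"gripper":-0.5},{"rotation":[0,0,0],"translation":[0.0165,-0.0332,0.02],"gripper":-0.5},{"rotation":[0,0,0],"translation":[0,0,0],"gripper":-0.5}]' --force 40

```text
time: 2.9
tcp_pos: [0.5451, -0.3025, 0.1484]
ee_rot: [-3.104, 0.452, 0.004]
ft_force: [-0.1, -0.4, -0.1]
finger_gap: 0.0641
```

```bash
python3 go.py .542 -.310 .03 -.298
```

```text
t 2.9 pos [ 0.5451 -0.3025  0.1484] gap 0.0641 F [-0.1 -0.4 -0.1] j [ 0.39  0.48  0.02  1.76 -0.02  0.91 -1.44]
rot first [-0.0045  0.0032  0.009 ] then shift [-0.0008  0.0081  0.1184] | shift w/o rot [-0.0005  0.0086  0.1183]
```

play_rows --motion '[{"rotation":[0,0,0.009],"translation":[-0.001,0.008,0.03],"gripper":-0.5},{"rotation":[0,0,0],"translation":[0,0,0.03],"gripper":-0.5},{"rotation":[0,0,0],"translation":[0,0,0.03],"gripper":-0.5},{"rotation":[0,0,0],"translation":[0,0,0.03],"gripper":-0.5},{"rotation":[0,0,0],"translation":[0,0,0.014],"gripper":-0.5},{"rotation":[0,0,0],"translation":[0,0,0.005],"gripper":-0.5},{"rotation":[0,0,0],"translation":[0,0,0],"gripper":-0.5}]'

```text
time: 3.6
tcp_pos: [0.5389, -0.3175, 0.0125]
ee_rot: [3.104, -0.481, -0.0]
ft_force: [-0.1, -1.0, 0.7]
finger_gap: 0.0638
```

```bash
python3 go.py .542 -.310 .0 -.298; python3 - <<'E'
from ov import *
t=arm.get_image('top');s=arm.get_image('side')
a=overlay('top',t,[],(355,175,425,255),'',5);b=overlay('side',s,[],(280,130,370,215),'',5)
h=max(a.shape[0],b.shape[0]); f=lambda m:cv2.copyMakeBorder(m,0,h-m.shape[0],0,0,0)
cv2.imwrite('pics/g1.png',np.hstack([f(a),f(b)]))
E
```

```text
t 3.6 pos [ 0.5389 -0.3175  0.0125] gap 0.0638 F [-0.1 -1.   0.7] j [ 0.42  0.66  0.02  1.82 -0.02  0.66 -1.43]
rot first [ 0.0001  0.     -0.0094] then shift [ 0.0008 -0.0081  0.0125] | shift w/o rot [ 0.0007 -0.0081  0.0125]
```

View pics/g1.png

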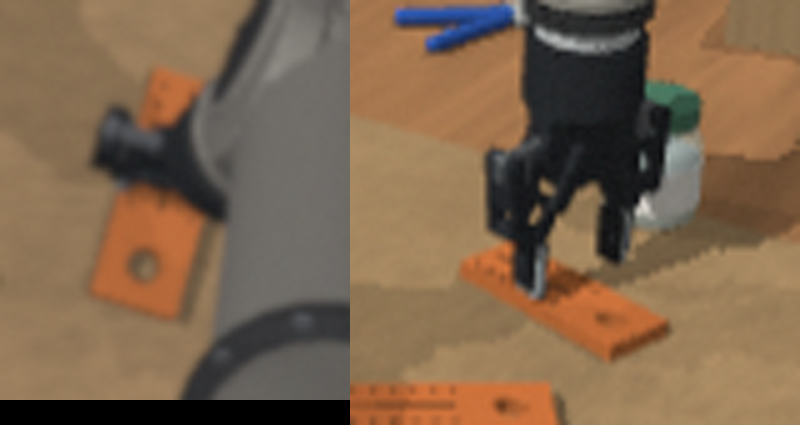

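play_rows --motion '[{"rotation":[0,0,-0.009],"translation":[0.001,-0.008,0],"gripper":-0.5},{"rotation":[0,0,0],"translation":[0,0,0],"gripper":-0.5},{"rotation":[0,0,0],"translation":[0,0,0.004],"gripper":-0.5},{"rotation":[0,0,0],"translation":[0,0,0.004],"gripper":-0.5},{"rotation":[0,0,0],"translation":[0,0,0.004],"gripper":-0.5},{"rotation":[0,0,0],"translation":[0,0,0],"gripper":-0.5},{"rotation":[0,0,0],"translation":[0,0,0],"gripper":-0.5}]'

```text
time: 4.4
tcp_pos: [0.5419, -0.31, -0.0]
ee_rot: [-3.107, 0.467, 0.001]
ft_force: [0.1, 0.4, 0.5]
finger_gap: 0.0637
```

Not in contact; close with moderate force.

play_rows --motion '[{"rotation":[0,0,0],"translation":[0,0,0],"gripper":0.0},{"rotation":[0,0,0],"translation":[0,0,0],"gripper":0.0},{"rotation":[0,0,0],"translation":[0,0,0],"gripper":0.0},{"rotation":[0,0,0],"translation":[0,0,0],"gripper":0.0},{"rotation":[0,0,0],"translation":[0,0,0],"gripper":0.0},{"rotation":[0,0,0],"translation":[0,0,0],"gripper":0.0}]'

```text
time: 5.0
tcp_pos: [0.5424, -0.3101, 0.0006]
ee_rot: [3.107, -0.467, 0.001]
ft_force: [-0.5, 0.6, 4.5]
finger_gap: 0.0493
```

play_rows --motion '[{"rotation":[0,0,0],"translation":[0,0,-0.01],"gripper":0.0},{"rotation":[0,0,0],"translation":[0,0,-0.03],"gripper":0.0},{"rotation":[0,0,0],"translation":[0,0,-0.04],"gripper":0.0},{"rotation":[0,0,0],"translation":[0,0,-0.04],"gripper":0.0},{"rotation":[0,0,0],"translation":[0,0,-0.02],"gripper":0.0},{"rotation":[0,0,0],"translation":[0,0,0],"gripper":0.0},{"rotation":[0,0,0],"translation":[0,0,0],"gripper":0.0}]'

```text
time: 5.7
tcp_pos: [0.5417, -0.3096, 0.1401]
ee_rot: [-3.107, 0.467, 0.0]
ft_force: [-0.6, 0.7, -2.4]
finger_gap: 0.0485
```

```bash
python3 - <<'E'
from ov import *
t=arm.get_image('top');s=arm.get_image('side')
a=overlay('top',t,[],(340,165,430,255),'',4);b=overlay('side',s,[],(270,90,380,215),'',3.5)
h=max(a.shape[0],b.shape[0]); f=lambda m:cv2.copyMakeBorder(m,0,h-m.shape[0],0,0,0)
cv2.imwrite('pics/g2.png',np.hstack([f(a),f(b)]))
# block frame -> home minus offset (8 back, 8 right)
x,y,a=.561,.0408,.172; c,s_=np.cos(a),np.sin(a)
for u,v in((-7,-8),):
    print((x*1000+c*u-s_*v),(y*1000+s_*u+c*v))
W=np.array([.5493,.0307]); d=W-[x,y]; print('white offs', c*d[0]+s_*d[1], -s_*d[0]+c*d[1])
E
python3 go.py .5554 .0317 .14 .172
```

```text
555.4725144125 31.719972297400172
white offs -0.013256006952950504 -0.0079484765624193
t 5.8 pos [ 0.541  -0.3092  0.1386] gap 0.0487 F [-0.1  0.4 -2.4] j [ 0.4   0.49  0.03  1.77 -0.02  0.89 -1.43]
rot first [-0.0012  0.0029 -0.47  ] then shift [ 0.0726 -0.3334 -0.0014] | shift w/o rot [-0.0863 -0.3301 -0.0009]
```

View pics/g2.png

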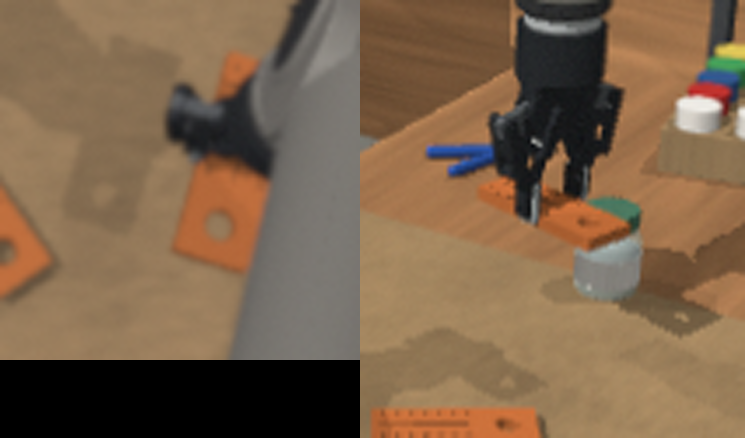

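play_rows --motion '[{"rotation":[0,0,-0.1175],"translation":[0,0,0],"gripper":0.0},{"rotation":[0,0,-0.1175],"translation":[0,0,0],"gripper":0.0},{"rotation":[0,0,-0.1175],"translation":[0,0,0],"gripper":0.0},{"rotation":[0,0,-0.1175],"translation":[0,0,0],"gripper":0.0},{"rotation":[0,0,0],"translation":[0.006,-0.025,0],"gripper":0.0},{"rotation":[0,0,0],"translation":[0.007,-0.034,0],"gripper":0.0},{"rotation":[0,0,0],"translation":[0.008,-0.037,0],"gripper":0.0},{"rotation":[0,0,0],"translation":[0.008,-0.037,0],"gripper":0.0},{"rotation":[0,0,0],"translation":[0.008,-0.037,0],"gripper":0.0},{"rotation":[0,0,0],"translation":[0.008,-0.037,0],"gripper":0.0},{"rotation":[0,0,0],"translation":[0.008,-0.037,0],"gripper":0.0},{"rotation":[0,0,0],"translation":[0.008,-0.037,0],"gripper":0.0},{"rotation":[0,0,0],"translation":[0.007,-0.031,0],"gripper":0.0},{"rotation":[0,0,0],"translation":[0.0046,-0.0214,0],"gripper":0.0},{"rotation":[0,0,0],"translation":[0,0,0],"gripper":0.0},{"rotation":[0,0,0],"translation":[0,0,0],"gripper":0.0},{"rotation":[0,0,0],"translation":[0,0,0],"gripper":0.0}]'

```text
time: 7.5
tcp_pos: [0.5561, 0.0294, 0.1394]
ee_rot: [3.129, 0.267, -0.003]
ft_force: [0.1, -0.1, -1.9]
finger_gap: 0.0488
```

```bash
python3 - <<'E'
from ov import *
t=arm.get_image('top');s=arm.get_image('side')
F=frame((.5554,.0317,.172)); I=blockitems((.561,.0408,.172)); J=[(rectp(F,.14,.05,.152),(255,255,0))]
a=overlay('top',t,I+J,(235,150,310,250),'',5);b=overlay('side',s,I+J,(190,140,300,265),'',3.7)
h=max(a.shape[0],b.shape[0]); f=lambda m:cv2.copyMakeBorder(m,0,h-m.shape[0],0,0,0)
cv2.imwrite('pics/g3.png',np.hstack([f(a),f(b)]))
E
python3 go.py .5554 .0317 .063 .172
```

```text
t 7.6 pos [0.5565 0.0294 0.1399] gap 0.0485 F [ 0.6 -0.9 -1.9] j [-0.03  0.4  -0.17  1.92  0.09  0.84 -1.65]
rot first [ 0.0006  0.001  -0.0025] then shift [-0.0006 -0.0025  0.0769] | shift w/o rot [-0.0006 -0.0025  0.0769]
```

View pics/g3.png

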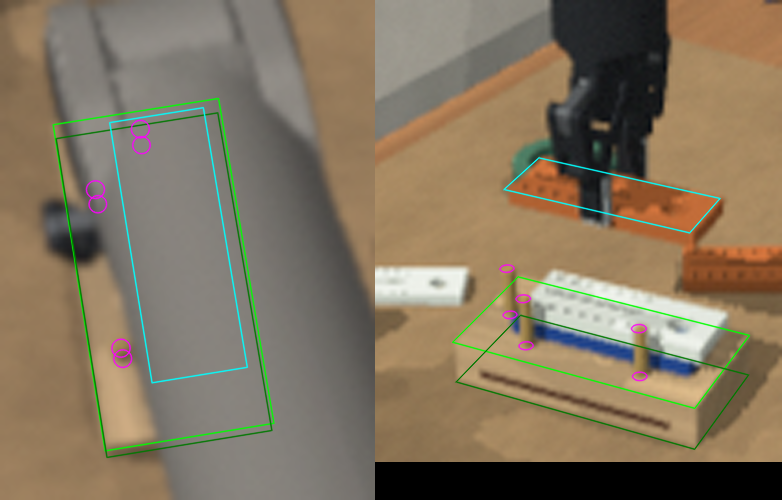

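play_rows --motion '[{"rotation":[0,0,0],"translation":[0,-0.001,0.02],"gripper":0.0},{"rotation":[0,0,0],"translation":[0,0,0.025],"gripper":0.0},{"rotation":[0,0,0],"translation":[0,0,0.02],"gripper":0.0},{"rotation":[0,0,0],"translation":[0,0,0.01],"gripper":0.0},{"rotation":[0,0,0],"translation":[0,0,0.003],"gripper":0.0},{"rotation":[0,0,0],"translation":[0,0,0],"gripper":0.0},{"rotation":[0,0,0],"translation":[0,0,0],"gripper":0.0}]'

```text
time: 8.3
tcp_pos: [0.5573, 0.0319, 0.0632]
ee_rot: [-3.13, -0.269, -0.003]
ft_force: [0.7, -0.7, -2.5]
finger_gap: 0.0488
```

play_rows --motion '[{"rotation":[0,0,0],"translation":[0,0,0.0015],"gripper":0.0},{"rotation":[0,0,0],"translation":[0,0,0.0015],"gripper":0.0},{"rotation":[0,0,0],"translation":[0,0,0.001],"gripper":0.0},{"rotation":[0,0,0],"translation":[0,0,0],"gripper":0.0},{"rotation":[0,0,0],"translation":[0,0,0],"gripper":0.0}]'

```text
time: 8.8
tcp_pos: [0.557, 0.0321, 0.0596]
ee_rot: [3.13, 0.269, 0.002]
ft_force: [-3.2, -0.8, 9.0]
finger_gap: 0.0486
```

play_rows --motion '[{"rotation":[0,0,0],"translation":[0,0,-0.001],"gripper":-0.5},{"rotation":[0,0,0],"translation":[0,0,0],"gripper":-0.5},{"rotation":[0,0,0],"translation":[0,0,0],"gripper":-0.5},{"rotation":[0,0,0],"translation":[0,0,-0.02],"gripper":-0.5},{"rotation":[0,0,0],"translation":[0,0,-0.04],"gripper":-0.5},{"rotation":[0,0,0],"translation":[0,0,-0.04],"gripper":1},{"rotation":[0,0,0],"translation":[0,0.03,0],"gripper":1},{"rotation":[0,0,0],"translation":[0,0.04,0],"gripper":1},{"rotation":[0,0,0],"translation":[0,0.04,0],"gripper":1},{"rotation":[0,0,0],"translation":[0,0.03,0],"gripper":1},{"rotation":[0,0,0],"translation":[0,0,0],"gripper":1},{"rotation":[0,0,0],"translation":[0,0,0],"gripper":1}]'

```text
time: 10.0
tcp_pos: [0.5802, -0.1065, 0.159]
ee_rot: [-3.13, -0.267, 0.001]
ft_force: [0.8, 0.7, 0.6]
finger_gap: -0.0004
```

```bash
python3 - <<'E'
from ov import *
t=arm.get_image('top');s=arm.get_image('side')
F=frame((.557,.032,.172)); I=blockitems((.561,.0408,.172)); J=[(rectp(F,.14,.05,.071),(255,255,0))]
a=overlay('top',t,I+J,(225,150,310,250),'',4.6);b=overlay('side',s,I+J,(190,140,300,265),'',3.6)
h=max(a.shape[0],b.shape[0]); f=lambda m:cv2.copyMakeBorder(m,0,h-m.shape[0],0,0,0)
cv2.imwrite('pics/g4.png',np.hstack([f(a),f(b)]))
x,y,a=.561,.0408,.172; c,s_=np.cos(a),np.sin(a)
u,v=0,-.07; print((x+c*u-s_*v),(y+s_*u+c*v))
E
python3 go.py .573 -.0282 .15 .172
```

```text
0.5729807225245482 -0.028167110188768843
t 10.1 pos [ 0.5804 -0.1044  0.1591] gap 0.0003 F [ 0.2 -0.1  0.5] j [ 0.17  0.42 -0.13  1.83  0.07  0.9  -1.38]
rot first [-0.0009  0.0002  0.0016] then shift [ 0.0058 -0.0763  0.0091] | shift w/o rot [ 0.0059 -0.0763  0.0092]
```

View pics/g4.png

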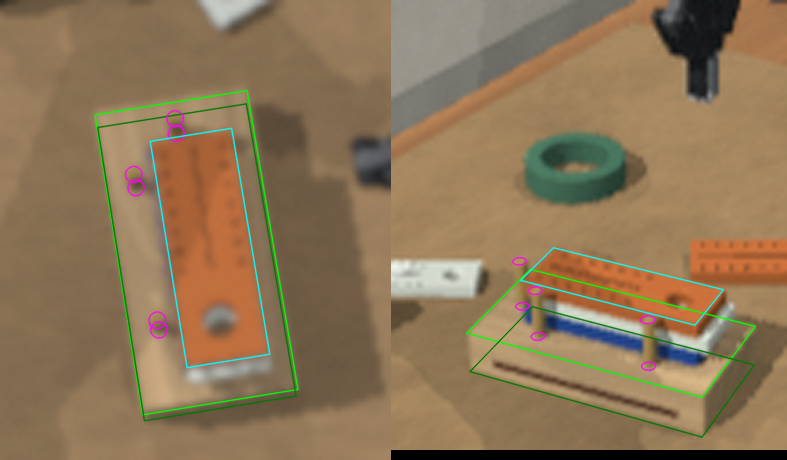

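play_rows --motion '[{"rotation":[0,0,-0.143],"translation":[0,0,0],"gripper":1},{"rotation":[0,0,-0.143],"translation":[0,0,0],"gripper":1},{"rotation":[0,0,-0.143],"translation":[0,0,0],"gripper":1},{"rotation":[0,0,-0.143],"translation":[0,0,0],"gripper":1},{"rotation":[0,0,-0.143],"translation":[0,0,0],"gripper":1},{"rotation":[0,0,-0.143],"translation":[0,0,0],"gripper":1},{"rotation":[0,0,-0.143],"translation":[0,0,0],"gripper":1},{"rotation":[0,0,-0.143],"translation":[0,0,0],"gripper":1},{"rotation":[0,0,-0.143],"translation":[0,0,0],"gripper":1},{"rotation":[0,0,-0.143],"translation":[0,0,0],"gripper":1},{"rotation":[0,0,-0.141],"translation":[0,0,0],"gripper":1},{"rotation":[0,0,0],"translation":[0,0,0],"gripper":1},{"rotation":[0,0,0],"translation":[0,0,0],"gripper":1}]'

```text
time: 11.4
tcp_pos: [0.5805, -0.1048, 0.1593]
ee_rot: [-2.025, -2.402, -0.001]
ft_force: [-0.5, 0.4, 0.3]
finger_gap: 0.0
```

```bash
cat > gb.py <<'E'
import sys,numpy as np,subprocess
u,v,z,yw=[float(a) for a in sys.argv[1:5]]
x,y,a=.561,.0408,.172; c,s=np.cos(a),np.sin(a)
sys.argv=['go.py',str(x+c*u-s*v),str(y+s*u+c*v),str(z),str(a+yw)]
exec(open('go.py').read())
_,p,_=st(); d=p[:2]-[x,y]; print('block uv now',(c*d[0]+s*d[1]).round(4),(-s*d[0]+c*d[1]).round(4))
E
python3 gb.py 0 -.08 .0385 1.5708
```

```text
t 11.4 pos [ 0.5805 -0.1048  0.1593] gap 0.0 F [-0.5  0.4  0.3] j [ 0.44  0.46 -0.47  1.81  0.25  0.94  0.03]
rot first [ 0.0001 -0.0004 -0.0021] then shift [0.0668 0.0058 0.1208] | shift w/o rot [0.0668 0.0056 0.1209]
block uv now -0.0058 -0.1468
```

play_rows --motion '[{"rotation":[0,0,0],"translation":[0.02,0.006,0],"gripper":1},{"rotation":[0,0,0],"translation":[0.03,0,0.02],"gripper":1},{"rotation":[0,0,0],"translation":[0.017,0,0.035],"gripper":1},{"rotation":[0,0,0],"translation":[0,0,0.035],"gripper":1},{"rotation":[0,0,0],"translation":[0,0,0.02],"gripper":1},{"rotation":[0,0,0],"translation":[0,0,0.011],"gripper":1},{"rotation":[0,0,0],"translation":[0,0,0],"gripper":1},{"rotation":[0,0,0],"translation":[0,0,0],"gripper":1}]'

```text
time: 12.2
tcp_pos: [0.5756, -0.0387, 0.0391]
ee_rot: [2.023, 2.402, 0.001]
ft_force: [-0.3, 0.3, 0.9]
finger_gap: -0.0001
```

```bash
python3 gb.py 0 -.036 .0385 1.5708; python3 - <<'E'
from ov import *
s=arm.get_image('side')
cv2.imwrite('pics/g5.png',overlay('side',s,[],(180,130,320,265),'',4.4))
E
```

```text
t 12.2 pos [ 0.5756 -0.0387  0.0391] gap -0.0001 F [-0.3  0.3  0.9] j [ 0.28  0.6  -0.42  1.91  0.37  0.7  -0.19]
rot first [ 0.0012  0.0003 -0.0009] then shift [ 0.0449 -0.0008  0.0006] | shift w/o rot [ 0.0449 -0.0008  0.0006]
block uv now 0.0008 -0.0809
```

View pics/g5.png

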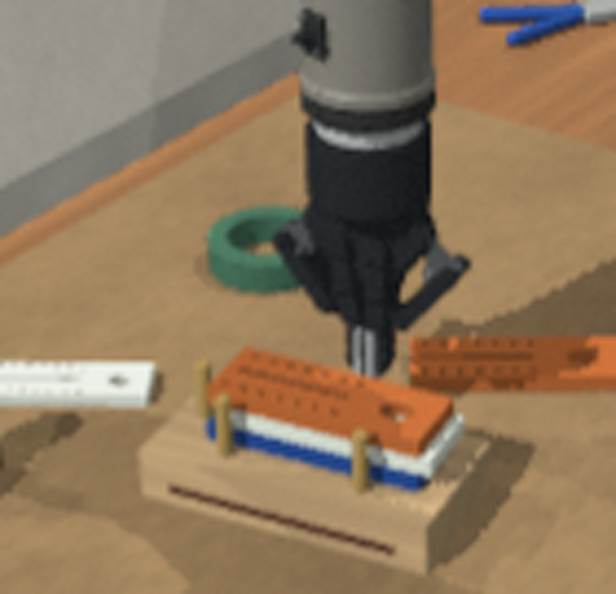

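play_rows --motion '[{"rotation":[0,0,0],"translation":[0.01,-0.001,0],"gripper":1},{"rotation":[0,0,0],"translation":[0.01,0,0],"gripper":1},{"rotation":[0,0,0],"translation":[0.004,0,0],"gripper":1},{"rotation":[0,0,0],"translation":[0.003,0,0],"gripper":1},{"rotation":[0,0,0],"translation":[0.002,0,0],"gripper":1},{"rotation":[0,0,0],"translation":[0.002,0,0],"gripper":1},{"rotation":[0,0,0],"translation":[0.002,0,0],"gripper":1},{"rotation":[0,0,0],"translation":[0.002,0,0],"gripper":1},{"rotation":[0,0,0],"translation":[0.002,0,0],"gripper":1},{"rotation":[0,0,0],"translation":[0.002,0,0],"gripper":1},{"rotation":[0,0,0],"translation":[0.001,0,0],"gripper":1},{"rotation":[0,0,0],"translation":[0,0,0],"gripper":1},{"rotation":[0,0,0],"translation":[0,0,0],"gripper":1}]'

```text
time: 13.55
tcp_pos: [0.567, 0.0002, 0.0383]
ee_rot: [2.023, 2.404, -0.0]
ft_force: [0.6, -0.6, -0.7]
finger_gap: -0.0001
```

```bash
python3 gb.py 0 -.036 .0385 1.5708
```

```text
t 13.55 pos [5.67e-01 2.00e-04 3.83e-02] gap -0.0001 F [ 0.6 -0.6 -0.7] j [ 0.22  0.59 -0.42  1.93  0.37  0.69 -0.26]
rot first [-0.0001  0.0001 -0.0002] then shift [ 0.0051  0.001  -0.0002] | shift w/o rot [ 0.0051  0.001  -0.0002]
block uv now -0.001 -0.0411
```

play_rows --motion '[{"rotation":[0,0,0],"translation":[0.001,0,0],"gripper":1},{"rotation":[0,0,0],"translation":[0.001,0,0],"gripper":1},{"rotation":[0,0,0],"translation":[0.001,0,0],"gripper":1},{"rotation":[0,0,0],"translation":[0.001,0,0],"gripper":1},{"rotation":[0,0,0],"translation":[0,0,0],"gripper":1},{"rotation":[0,0,0],"translation":[0,0,0],"gripper":1}]'

```text
time: 14.15
tcp_pos: [0.5664, 0.0037, 0.0383]
ee_rot: [2.023, 2.403, -0.001]
ft_force: [0.4, -4.3, -0.3]
finger_gap: -0.0002
```

```bash
python3 gb.py 0 -.036 .0385 1.5708;python3 - <<'E'
from ov import *
s=arm.get_image('side')
cv2.imwrite('pics/g6.png',overlay('side',s,[],(190,170,300,265),'',5.5))
E
```

```text
t 14.15 pos [0.5664 0.0037 0.0383] gap -0.0002 F [ 0.4 -4.3 -0.3] j [ 0.21  0.59 -0.42  1.94  0.37  0.69 -0.27]
rot first [-0.0003  0.0005 -0.0005] then shift [ 0.0014  0.0011 -0.0002] | shift w/o rot [ 0.0014  0.0011 -0.0002]
block uv now -0.0011 -0.0374
```

View pics/g6.png

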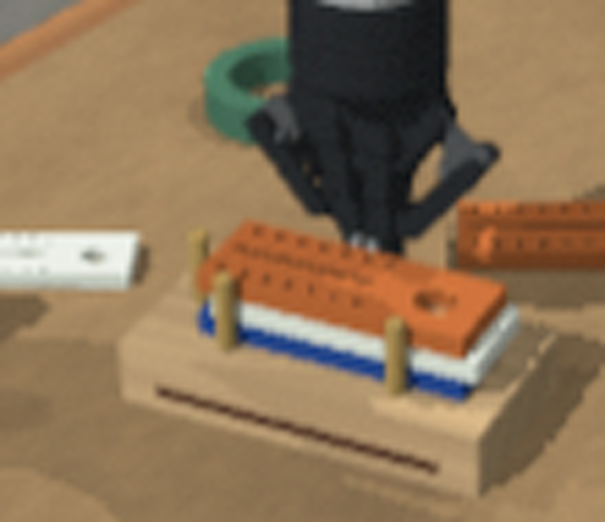

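play_rows --motion '[{"rotation":[0,0,0],"translation":[0.001,0,0],"gripper":1},{"rotation":[0,0,0],"translation":[0.001,0,0],"gripper":1},{"rotation":[0,0,0],"translation":[0,0,0],"gripper":1},{"rotation":[0,0,0],"translation":[0,0,0],"gripper":1}]'

```text
time: 14.6
tcp_pos: [0.5661, 0.004, 0.0383]
ee_rot: [2.024, 2.401, -0.003]
ft_force: [0.2, -8.2, 0.1]
finger_gap: -0.0
```

```bash
python3 gb.py 0 -.036 .0385 1.5708
```

```text
t 14.6 pos [0.5661 0.004  0.0383] gap -0.0 F [ 0.2 -8.2  0.1] j [ 0.21  0.59 -0.42  1.94  0.37  0.69 -0.27]
rot first [-0.0007  0.0023 -0.0017] then shift [ 0.0011  0.0013 -0.0002] | shift w/o rot [ 0.0011  0.0013 -0.0002]
block uv now -0.0013 -0.0371
```

play_rows --motion '[{"rotation":[0,0,0],"translation":[-0.015,0,0],"gripper":1},{"rotation":[0,0,0],"translation":[-0.03,0,-0.02],"gripper":1},{"rotation":[0,0,0],"translation":[-0.01,0,-0.04],"gripper":1},{"rotation":[0,0,0.143],"translation":[0,0,-0.03],"gripper":1},{"rotation":[0,0,0.143],"translation":[0,0,0],"gripper":1},{"rotation":[0,0,0.143],"translation":[0,0,0],"gripper":1},{"rotation":[0,0,0.143],"translation":[0,0,0],"gripper":1},{"rotation":[0,0,0.143],"translation":[0,0,0],"gripper":1},{"rotation":[0,0,0.143],"translation":[0,0,0],"gripper":1},{"rotation":[0,0,0.143],"translation":[0,0,0],"gripper":1},{"rotation":[0,0,0.143],"translation":[0,0,0],"gripper":1},{"rotation":[0,0,0.143],"translation":[0,0,0],"gripper":1},{"rotation":[0,0,0.143],"translation":[0,0,0],"gripper":1},{"rotation":[0,0,0.141],"translation":[0,0,0],"gripper":1},{"rotation":[0,0,0],"translation":[0,0,0],"gripper":1},{"rotation":[0,0,0],"translation":[0,0,0],"gripper":1}]'

```text
time: 16.2
tcp_pos: [0.5756, -0.0475, 0.1283]
ee_rot: [-3.129, -0.276, -0.0]
ft_force: [0.4, -0.1, -0.4]
finger_gap: 0.0002
```

```bash
python3 gb.py -.11 0 .0385 0;python3 - <<'E'
from ov import *
s=arm.get_image('top')
F=frame((.561,.0408,.172));I=blockitems((.561,.0408,.172)); J=[(rectp(F,.14,.05,.071),(255,255,0))]
cv2.imwrite('pics/g7.png',overlay('top',s,I+J,(230,150,310,250),'',6))
E
```

```text
t 16.2 pos [ 0.5756 -0.0475  0.1283] gap 0.0002 F [ 0.4 -0.1 -0.4] j [ 0.07  0.44 -0.12  1.88  0.07  0.83 -1.48]
rot first [-0.0005 -0.0004  0.0043] then shift [-0.1093 -0.0895  0.0898] | shift w/o rot [-0.1089 -0.0899  0.0898]
block uv now -0.0007 -0.0895
```

View pics/g7.png

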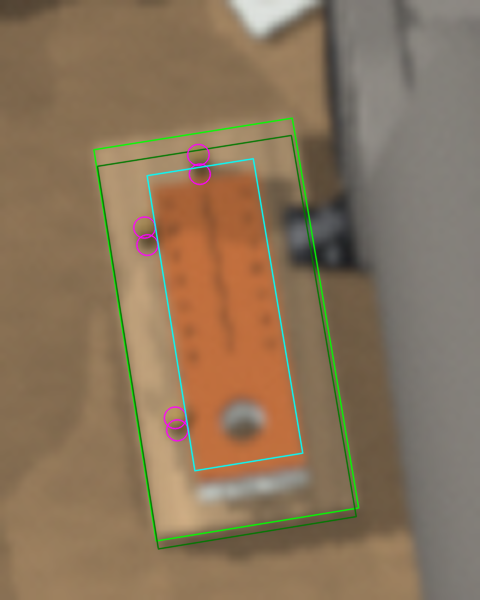

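play_rows --motion '[{"rotation":[0,0,0.004],"translation":[-0.02,-0.01,0],"gripper":1},{"rotation":[0,0,0],"translation":[-0.03,-0.025,0],"gripper":1},{"rotation":[0,0,0],"translation":[-0.03,-0.025,0],"gripper":1},{"rotation":[0,0,0],"translation":[-0.02,-0.02,0],"gripper":1},{"rotation":[0,0,0],"translation":[-0.009,-0.01,0],"gripper":1},{"rotation":[0,0,0],"translation":[0,0,0.02],"gripper":1},{"rotation":[0,0,0],"translation":[0,0,0.03],"gripper":1},{"rotation":[0,0,0],"translation":[0,0,0.03],"gripper":1},{"rotation":[0,0,0],"translation":[0,0,0.01],"gripper":1},{"rotation":[0,0,0],"translation":[0,0,0],"gripper":1},{"rotation":[0,0,0],"translation":[0,0,0],"gripper":1}]'

```text
time: 17.35
tcp_pos: [0.4539, 0.0225, 0.039]
ee_rot: [-3.13, -0.263, -0.002]
ft_force: [0.6, -0.2, -0.4]
finger_gap: -0.0
```

```bash
python3 gb.py -.081 0 .0385 0
```

```text
t 17.35 pos [0.4539 0.0225 0.039 ] gap -0.0 F [ 0.6 -0.2 -0.4] j [-0.07  0.43 -0.14  2.21  0.12  0.51 -1.7 ]
rot first [ 0.     -0.001  -0.0041] then shift [0.0277 0.0003 0.0005] | shift w/o rot [0.0277 0.0002 0.0005]
block uv now -0.1087 0.0003
```

play_rows --motion '[{"rotation":[0,0,0],"translation":[0.007,0,0],"gripper":1},{"rotation":[0,0,0],"translation":[0.004,0,0],"gripper":1},{"rotation":[0,0,0],"translation":[0.002,0,0],"gripper":1},{"rotation":[0,0,0],"translation":[0.002,0,0],"gripper":1},{"rotation":[0,0,0],"translation":[0.002,0,0],"gripper":1},{"rotation":[0,0,0],"translation":[0.002,0,0],"gripper":1},{"rotation":[0,0,0],"translation":[0.002,0,0],"gripper":1},{"rotation":[0,0,0],"translation":[0.002,0,0],"gripper":1},{"rotation":[0,0,0],"translation":[0.002,0,0],"gripper":1},{"rotation":[0,0,0],"translation":[0.001,0,0],"gripper":1},{"rotation":[0,0,0],"translation":[0,0,0],"gripper":1},{"rotation":[0,0,0],"translation":[0,0,0],"gripper":1}]'

```text
time: 18.55
tcp_pos: [0.4787, 0.0269, 0.0382]
ee_rot: [-3.131, -0.263, -0.001]
ft_force: [-2.1, -0.5, -0.9]
finger_gap: 0.0001
```

```bash
python3 gb.py -.081 0 .0385 0
```

```text
t 18.55 pos [0.4787 0.0269 0.0382] gap 0.0001 F [-2.1 -0.5 -0.9] j [-0.07  0.46 -0.14  2.15  0.12  0.54 -1.7 ]
rot first [-0.     -0.0003 -0.0042] then shift [ 0.0024  0.0004 -0.0003] | shift w/o rot [ 0.0024  0.0004 -0.0003]
block uv now -0.0834 0.0004
```

play_rows --motion '[{"rotation":[0,0,0],"translation":[0.001,0,0],"gripper":1},{"rotation":[0,0,0],"translation":[0.001,0,0],"gripper":1},{"rotation":[0,0,0],"translation":[0.001,0,0],"gripper":1},{"rotation":[0,0,0],"translation":[0.001,0,0],"gripper":1},{"rotation":[0,0,0],"translation":[0,0,0],"gripper":1},{"rotation":[0,0,0],"translation":[0,0,0],"gripper":1}]'

```text
time: 19.15
tcp_pos: [0.4817, 0.0273, 0.0383]
ee_rot: [3.13, 0.263, -0.003]
ft_force: [-6.1, -0.1, 2.0]
finger_gap: 0.0001
```

```bash
python3 gb.py -.081 0 .0385 0
```

```text
t 19.15 pos [0.4817 0.0273 0.0383] gap 0.0001 F [-6.1 -0.1  2. ] j [-0.07  0.46 -0.14  2.14  0.12  0.54 -1.7 ]
rot first [ 0.0001  0.0016 -0.0043] then shift [-0.0005  0.0003 -0.0002] | shift w/o rot [-0.0005  0.0003 -0.0002]
block uv now -0.0805 0.0003
```

play_rows --motion '[{"rotation":[0,0,0],"translation":[0.001,0,0],"gripper":1},{"rotation":[0,0,0],"translation":[0.001,0,0],"gripper":1},{"rotation":[0,0,0],"translation":[0,0,0],"gripper":1},{"rotation":[0,0,0],"translation":[0,0,0],"gripper":1}]'

```text
time: 19.55
tcp_pos: [0.4817, 0.0273, 0.038]
ee_rot: [3.13, 0.263, -0.009]
ft_force: [-10.0, -1.2, 7.2]
finger_gap: 0.0002
```

```bash
python3 gb.py -.081 0 .0385 0
```

```text
t 19.55 pos [0.4817 0.0273 0.038 ] gap 0.0002 F [-10.   -1.2   7.2] j [-0.07  0.46 -0.14  2.14  0.12  0.55 -1.7 ]
rot first [ 0.0003  0.0055 -0.0043] then shift [-0.0005  0.0003 -0.0005] | shift w/o rot [-0.0005  0.0003 -0.0005]
block uv now -0.0805 0.0003
```

play_rows --motion '[{"rotation":[0,0,0],"translation":[-0.01,0,0],"gripper":1},{"rotation":[0,0,0],"translation":[-0.02,0,0],"gripper":1},{"rotation":[0,0,0],"translation":[0,0,-0.03],"gripper":1},{"rotation":[0,0,0],"translation":[0,-0.02,-0.04],"gripper":1},{"rotation":[0,0,0],"translation":[0,-0.04,-0.04],"gripper":1},{"rotation":[0,0,0],"translation":[0,-0.045,-0.04],"gripper":1},{"rotation":[0,0,0],"translation":[0,-0.045,0],"gripper":1},{"rotation":[0,0,0],"translation":[0,-0.045,0],"gripper":-0.5},{"rotation":[0,0,0],"translation":[0,-0.04,0],"gripper":-0.5},{"rotation":[0,0,0],"translation":[0,0,0],"gripper":-0.5},{"rotation":[0,0,0],"translation":[0,0,0],"gripper":-0.5}]'

```text
time: 20.65
tcp_pos: [0.418, 0.2435, 0.1772]
ee_rot: [-3.129, -0.267, -0.003]
ft_force: [0.8, -1.1, 0.4]
finger_gap: 0.058
```

```bash
python3 go.py .4665 .320 .19 .172;python3 - <<'E'
from ov import *
t=arm.get_image('top');s=arm.get_image('side')
F=frame((.561,.0408,.172));I=[];J=[(rectp(F,.14,.05,.071),(255,255,0)),(circ(F,-.045,0,.01,.071),(255,255,0))]
a=overlay('top',t,I+J,(235,160,305,245),'',6);b=overlay('side',s,[],(200,200,295,260),'',4)
h=max(a.shape[0],b.shape[0]); f=lambda m:cv2.copyMakeBorder(m,0,h-m.shape[0],0,0,0)
cv2.imwrite('pics/g8.png',np.hstack([f(a),f(b)]))
E
```

```text
t 20.65 pos [0.418  0.2435 0.1772] gap 0.058 F [ 0.8 -1.1  0.4] j [-0.4   0.25 -0.29  2.04  0.09  0.86 -2.15]
rot first [-0.0009 -0.0018 -0.002 ] then shift [ 0.0609 -0.067  -0.0128] | shift w/o rot [ 0.0608 -0.0672 -0.0127]
```

View pics/g8.png

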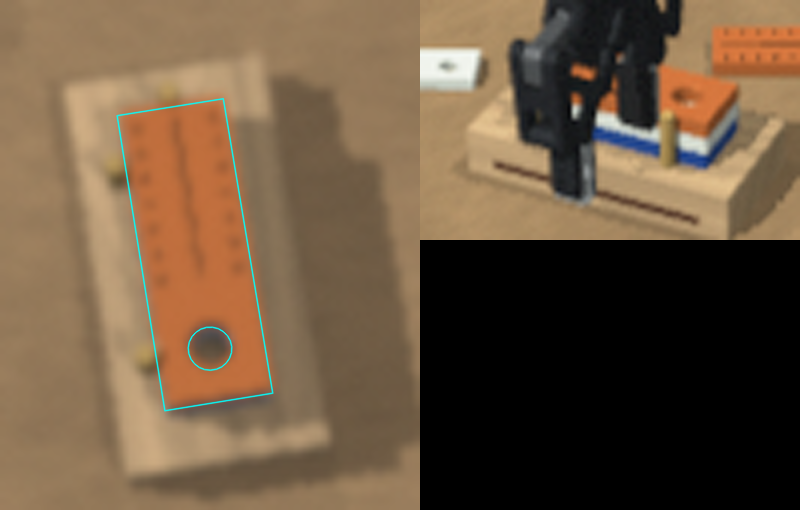

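```bash
python3 - <<'E'
from ov import *
t=arm.get_image('top')
h=cv2.cvtColor(t,cv2.COLOR_RGB2HSV); m=cv2.inRange(h,(3,150,60),(14,255,255))>0
k=np.zeros(m.shape,bool); k[165:245,245:295]=1; m&=k
o=np.zeros(m.shape,np.uint8); cv2.fillPoly(o,[cv2.convexHull(rect(m))],1)
p,e=fit([('top',o)],(.561,.041,.172),lambda p:box(*p,.14,.05,.060,.071)); print(p,e)
x,y,a=.561,.0408,.172; c,s=np.cos(a),np.sin(a); d=p[:2]-[x,y]; print('uv',c*d[0]+s*d[1],-s*d[0]+c*d[1])
# hole
g=cv2.cvtColor(t,cv2.COLOR_RGB2HSV)[:,:,1].astype(float)
sub=(~m)&(o>0); n,l,stt,cen=cv2.connectedComponentsWithStats(sub.astype(np.uint8)); 
for i in range(1,n):
    if stt[i,4]>15: b=back('top',cen[i],.069)[0]; d=b[:2]-[x,y]; print(stt[i],cen[i],b,'uv',c*d[0]+s*d[1],-s*d[0]+c*d[1])
E
```

```text
[0.56312334 0.04051665 0.17035756] 0.05801854282617569
uv 0.0020435159347386993 -0.0006425884568764164
[256 190   6  30  35] [258.57142857 204.42857143] [0.55355247 0.06374769 0.069     ] uv -0.0034100685221261666 0.023883749649856865
[267 214   7   7  42] [269.92857143 216.80952381] [0.51919938 0.03196766 0.069     ] uv -0.04269550950620894 -0.0015477021980202406
```

play_rows --motion '[{"rotation":[0,0,0],"translation":[0.015,-0.015,-0.013],"gripper":-0.3},{"rotation":[0,0,0],"translation":[0.025,-0.025,0],"gripper":-0.3},{"rotation":[0,0,0],"translation":[0.022,-0.027,0],"gripper":-0.3},{"rotation":[0,0,0],"translation":[0,0,0],"gripper":-0.3},{"rotation":[0,0,0],"translation":[0,0,0],"gripper":-0.3},{"rotation":[0,0,0],"translation":[0,0,0],"gripper":-0.3}]'

```text
time: 21.4
tcp_pos: [0.4677, 0.3169, 0.1896]
ee_rot: [3.13, 0.26, -0.001]
ft_force: [-0.1, -0.5, 0.5]
finger_gap: 0.0555
```

```bash
python3 go.py .4670 .3197 .083 .172;python3 - <<'E'
from ov import *
s=arm.get_image('side')
b=overlay('side',s,[],(160,190,260,335),'',4)
cv2.imwrite('pics/g9.png',b)
E
```

```text
t 21.4 pos [0.4677 0.3169 0.1896] gap 0.0555 F [-0.1 -0.5  0.5] j [-0.47  0.36 -0.29  1.85  0.12  0.95 -2.22]
rot first [ 0.0012  0.0007 -0.0062] then shift [-0.0002 -0.0028  0.1066] | shift w/o rot [-1.000e-04 -3.000e-03  1.065e-01]
```

View pics/g9.png

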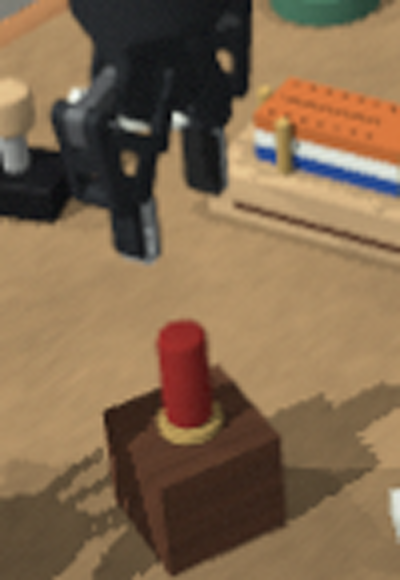

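play_rows --motion '[{"rotation":[0,0,-0.006],"translation":[0,-0.003,0.02],"gripper":-0.3},{"rotation":[0,0,0],"translation":[0,0,0.03],"gripper":-0.3},{"rotation":[0,0,0],"translation":[0,0,0.03],"gripper":-0.3},{"rotation":[0,0,0],"translation":[0,0,0.02],"gripper":-0.3},{"rotation":[0,0,0],"translation":[0,0,0.0065],"gripper":-0.3},{"rotation":[0,0,0],"translation":[0,0,0],"gripper":-0.3},{"rotation":[0,0,0],"translation":[0,0,0],"gripper":-0.3},{"rotation":[0,0,0],"translation":[0,0,0],"gripper":-0.3}]'

```text
time: 22.25
tcp_pos: [0.468, 0.3223, 0.0848]
ee_rot: [-3.129, -0.272, -0.003]
ft_force: [0.6, -0.7, 0.0]
finger_gap: 0.0556
```

```bash
python3 go.py .4670 .3197 .083 .172;python3 - <<'E'
from ov import *
s=arm.get_image('side')
b=overlay('side',s,[],(160,190,260,335),'',4)
cv2.imwrite('pics/g10.png',b)
E
```

```text
t 22.25 pos [0.468  0.3223 0.0848] gap 0.0556 F [ 0.6 -0.7  0. ] j [-0.5   0.5  -0.27  1.92  0.19  0.74 -2.28]
rot first [-0.001  -0.0022  0.0015] then shift [-0.0014  0.0024  0.0018] | shift w/o rot [-0.0014  0.0024  0.0018]
```

View pics/g10.png

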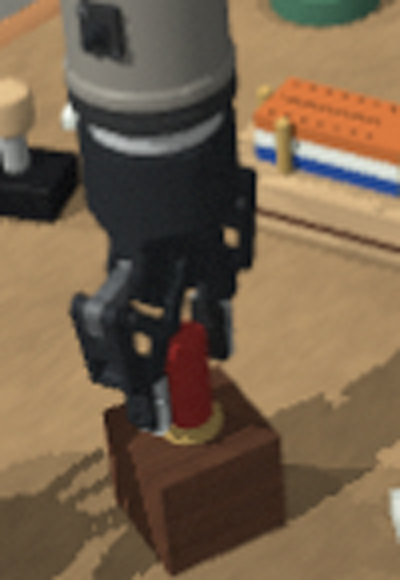

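play_rows --motion '[{"rotation":[0,0,0],"translation":[-0.001,0.0025,0.0015],"gripper":-0.3},{"rotation":[0,0,0],"translation":[0,0,0],"gripper":1},{"rotation":[0,0,0],"translation":[0,0,0],"gripper":1},{"rotation":[0,0,0],"translation":[0,0,0],"gripper":1},{"rotation":[0,0,0],"translation":[0,0,0],"gripper":1},{"rotation":[0,0,0],"translation":[0,0,0],"gripper":1},{"rotation":[0,0,0],"translation":[0,0,0],"gripper":1}]' --force 60

```text
time: 23.0
tcp_pos: [0.4668, 0.3193, 0.0822]
ee_rot: [-3.13, -0.273, -0.001]
ft_force: [-0.8, -1.0, 5.2]
finger_gap: 0.0248
```

play_rows --motion '[{"rotation":[0,0,0],"translation":[0,0,-0.01],"gripper":1},{"rotation":[0,0,0],"translation":[0,0,-0.02],"gripper":1},{"rotation":[0,0,0],"translation":[0,0,-0.03],"gripper":1},{"rotation":[0,0,0],"translation":[0,0,-0.03],"gripper":1},{"rotation":[0,0,0],"translation":[0,0,-0.02],"gripper":1},{"rotation":[0,0,0],"translation":[0,0,0],"gripper":1},{"rotation":[0,0,0],"translation":[0,0,0],"gripper":1}]'

```text
time: 23.7
tcp_pos: [0.4663, 0.3189, 0.1916]
ee_rot: [3.13, 0.273, -0.0]
ft_force: [-0.1, 0.0, -2.2]
finger_gap: 0.0248
```

```bash
python3 gb.py -.0438 -.001 .19 0; python3 - <<'E'
from ov import *
s=arm.get_image('side')
b=overlay('side',s,[],(140,150,260,300),'',4)
cv2.imwrite('pics/g11.png',b)
E
```

```text
t 23.7 pos [0.4663 0.3189 0.1916] gap 0.0248 F [-0.1  0.  -2.2] j [-0.47  0.36 -0.3   1.85  0.13  0.96 -2.22]
rot first [0.0002 0.0002 0.0018] then shift [0.0019 0.2912 0.0016] | shift w/o rot [0.0014 0.2912 0.0016]
block uv now -0.0457 0.2902
```

View pics/g11.png

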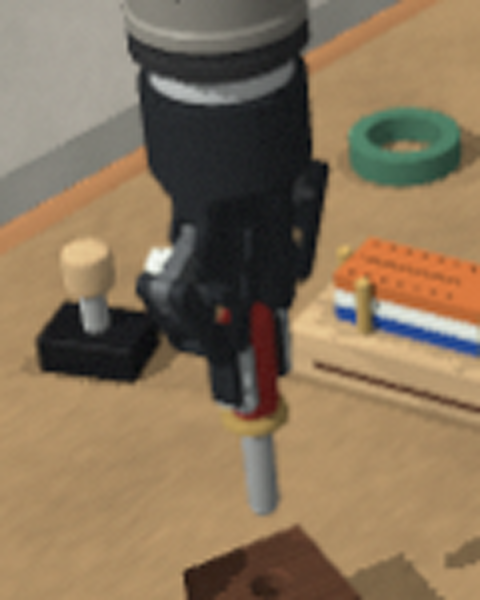

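play_rows --motion '[{"rotation":[0,0,0.002],"translation":[0.002,0.015,0],"gripper":1},{"rotation":[0,0,0],"translation":[0,0.03,0],"gripper":1},{"rotation":[0,0,0],"translation":[0,0.035,0],"gripper":1},{"rotation":[0,0,0],"translation":[0,0.035,0],"gripper":1},{"rotation":[0,0,0],"translation":[0,0.035,0],"gripper":1},{"rotation":[0,0,0],"translation":[0,0.035,0],"gripper":1},{"rotation":[0,0,0],"translation":[0,0.035,0],"gripper":1},{"rotation":[0,0,0],"translation":[0,0.035,0],"gripper":1},{"rotation":[0,0,0],"translation":[0,0.025,0],"gripper":1},{"rotation":[0,0,0],"translation":[0,0.011,0],"gripper":1},{"rotation":[0,0,0],"translation":[0,0,0],"gripper":1},{"rotation":[0,0,0],"translation":[0,0,0],"gripper":1},{"rotation":[0,0,0],"translation":[0,0,0],"gripper":1}]'

```text
time: 25.05
tcp_pos: [0.518, 0.0346, 0.1917]
ee_rot: [-3.129, -0.274, 0.001]
ft_force: [0.3, 0.3, -2.0]
finger_gap: 0.0246
```

```bash
python3 gb.py -.0438 -.001 .155 0; python3 - <<'E'
from ov import *
s=arm.get_image('side')
I=[]
_F=frame((.561,.0408,.172)); I=[(circ(_F,-.0438,-.001,.010,.071),(255,255,0)),(circ(_F,-.0438,-.001,.008,.114),(0,255,0)),([_F(-.0438,-.001,.07),_F(-.0438,-.001,.19)],(255,0,255))]
b=overlay('side',s,I,(190,110,300,260),'',4)
c=overlay('side',s,[],(225,160,300,235),'',5.5)
h=600; f=lambda m:cv2.copyMakeBorder(m,0,h-m.shape[0],0,0,0)
cv2.imwrite('pics/g12.png',np.hstack([f(b[:, :380]),f(c)]))
E
```

```text
t 25.05 pos [0.518  0.0346 0.1917] gap 0.0246 F [ 0.3  0.3 -2. ] j [-0.04  0.28 -0.18  1.96  0.06  0.91 -1.64]
rot first [-0.0007  0.0003  0.0024] then shift [-0.0004  0.0023  0.0367] | shift w/o rot [-0.0004  0.0023  0.0367]
block uv now -0.0434 0.0013
```

View pics/g12.png

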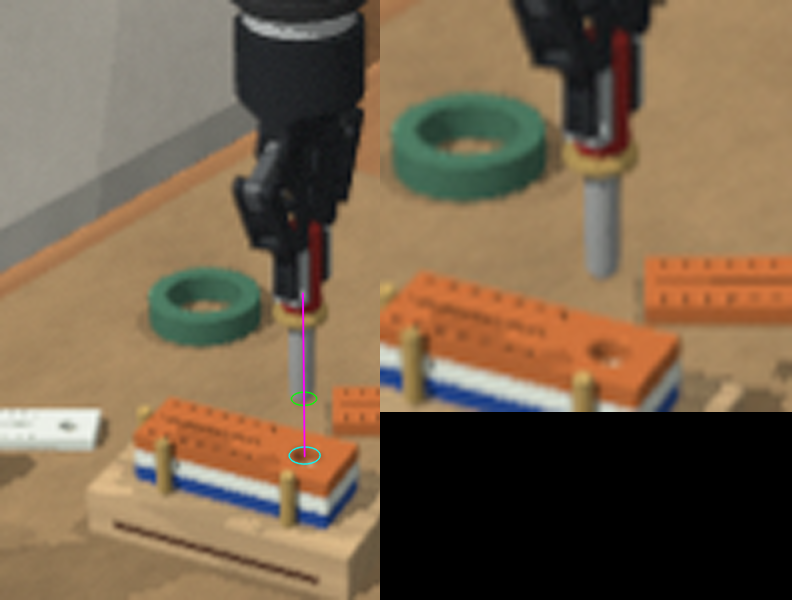

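play_rows --motion '[{"rotation":[0,0,0.002],"translation":[0,0.0023,0.01],"gripper":1},{"rotation":[0,0,0],"translation":[0,0,0.015],"gripper":1},{"rotation":[0,0,0],"translation":[0,0,0.01],"gripper":1},{"rotation":[0,0,0],"translation":[0,0,0],"gripper":1},{"rotation":[0,0,0],"translation":[0,0,0],"gripper":1},{"rotation":[0,0,0],"translation":[0,0,0],"gripper":1}]'

```text
time: 25.7
tcp_pos: [0.5192, 0.0307, 0.1574]
ee_rot: [-3.13, -0.267, -0.002]
ft_force: [-0.2, -0.5, -1.4]
finger_gap: 0.0247
```

```bash
python3 gb.py -.0438 -.001 .150 0; python3 - <<'E'
from ov import *
s=arm.get_image('side')
c=overlay('side',s,[],(225,180,295,240),'',10)
cv2.imwrite('pics/g13.png',c)
E
```

```text
t 25.7 pos [0.5192 0.0307 0.1574] gap 0.0247 F [-0.2 -0.5 -1.4] j [-0.04  0.32 -0.17  1.99  0.07  0.84 -1.65]
rot first [ 0.     -0.001  -0.0021] then shift [-0.0009 -0.0018  0.0074] | shift w/o rot [-0.0009 -0.0018  0.0074]
block uv now -0.0429 -0.0028
```

View pics/g13.png

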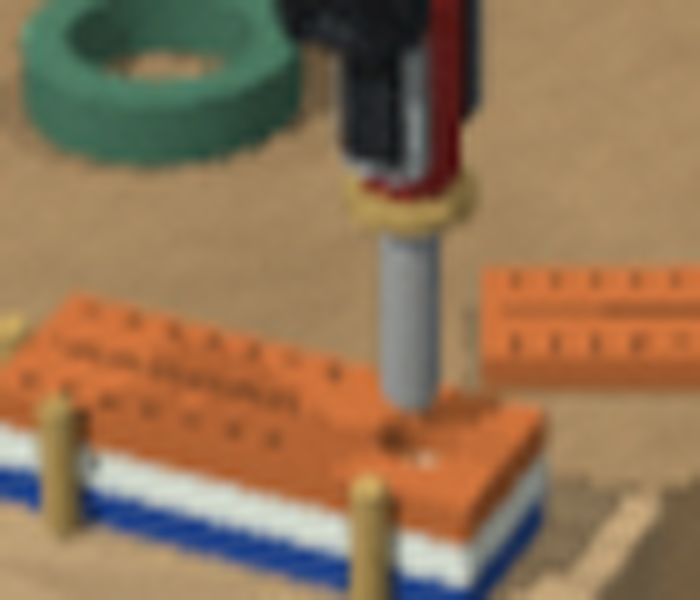

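```bash
python3 - <<'E'
from ov import *
x,y,a=.561,.0408,.172; c,s=np.cos(a),np.sin(a)
for i in range(6):
    arm.get_image('side'); p=np.array(arm.get_obs()['tcp_pos']); d=p[:2]-[x,y]; print(p.round(4),(c*d[0]+s*d[1]).round(4),(-s*d[0]+c*d[1]).round(4))
# hole centre in side img
im=arm.get_image('side')
F=frame((x,y,a))
print(proj('side',[F(-.0438,-.001,.071),F(-.0438,-.001,.080),F(-.0438,-.001,.116)]))
E
```

```text
[0.5192 0.0306 0.1575] -0.0429 -0.0029
[0.5191 0.0306 0.1574] -0.043 -0.0029
[0.519  0.0306 0.1573] -0.0431 -0.0029
[0.519  0.0305 0.1572] -0.0432 -0.0029
[0.5189 0.0305 0.1572] -0.0432 -0.0029
[0.5188 0.0305 0.1571] -0.0433 -0.0029
[[265.65973741 223.36215437]
 [265.6281523  220.44100846]
 [265.50012303 208.51760861]]
```

play_rows --motion '[{"rotation":[0,0,0],"translation":[-0.0005,-0.0018,0],"gripper":1},{"rotation":[0,0,0],"translation":[0,0,0.003],"gripper":1},{"rotation":[0,0,0],"translation":[0,0,0.003],"gripper":1},{"rotation":[0,0,0],"translation":[0,0,0.002],"gripper":1},{"rotation":[0,0,0],"translation":[0,0,0.002],"gripper":1},{"rotation":[0,0,0],"translation":[0,0,0],"gripper":1},{"rotation":[0,0,0],"translation":[0,0,0],"gripper":1}]'

```text
time: 26.8
tcp_pos: [0.5179, 0.0322, 0.1468]
ee_rot: [3.13, 0.266, -0.0]
ft_force: [-0.1, -0.1, -2.3]
finger_gap: 0.0246
```

```bash
python3 gb.py -.0438 -.001 .140 0; python3 - <<'E'
from ov import *
s=arm.get_image('side')
c=overlay('side',s,[],(235,190,295,240),'',10)
cv2.imwrite('pics/g14.png',c)
E
```

```text
t 26.8 pos [0.5179 0.0322 0.1468] gap 0.0246 F [-0.1 -0.1 -2.3] j [-0.04  0.33 -0.17  2.    0.08  0.82 -1.66]
rot first [ 0.      0.0001 -0.0022] then shift [ 0.0001 -0.0001  0.0068] | shift w/o rot [ 0.0001 -0.0001  0.0068]
block uv now -0.0439 -0.0011
```

View pics/g14.png

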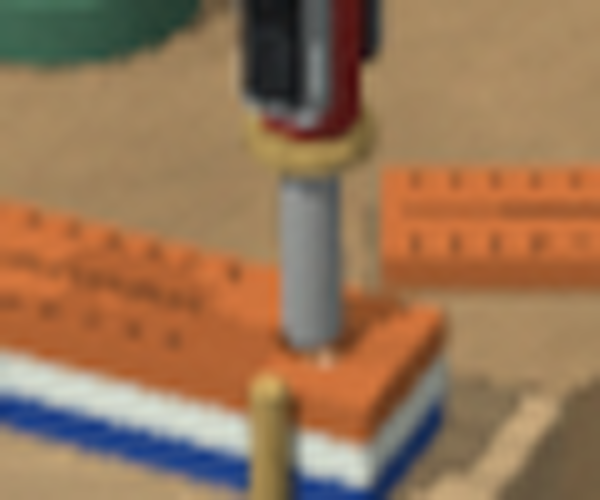

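play_rows --motion '[{"rotation":[0,0,0],"translation":[0,0,0.002],"gripper":1},{"rotation":[0,0,0],"translation":[0,0,0.002],"gripper":1},{"rotation":[0,0,0],"translation":[0,0,0.002],"gripper":1},{"rotation":[0,0,0],"translation":[0,0,0],"gripper":1},{"rotation":[0,0,0],"translation":[0,0,0],"gripper":1}]'

```text
time: 27.35
tcp_pos: [0.5179, 0.0322, 0.1408]
ee_rot: [3.13, 0.266, -0.0]
ft_force: [-0.5, -0.1, -1.6]
finger_gap: 0.0248
```

Inside orange with no contact; going on.

play_rows --motion '[{"rotation":[0,0,0],"translation":[0,0,0.003],"gripper":1},{"rotation":[0,0,0],"translation":[0,0,0.003],"gripper":1},{"rotation":[0,0,0],"translation":[0,0,0.003],"gripper":1},{"rotation":[0,0,0],"translation":[0,0,0.003],"gripper":1},{"rotation":[0,0,0],"translation":[0,0,0],"gripper":1},{"rotation":[0,0,0],"translation":[0,0,0],"gripper":1}]'

```text
time: 27.95
tcp_pos: [0.5179, 0.0322, 0.1288]
ee_rot: [3.13, 0.266, -0.0]
ft_force: [-0.2, -0.1, -1.2]
finger_gap: 0.0247
```

play_rows --motion '[{"rotation":[0,0,0],"translation":[0,0,0.003],"gripper":1},{"rotation":[0,0,0],"translation":[0,0,0.003],"gripper":1},{"rotation":[0,0,0],"translation":[0,0,0.003],"gripper":1},{"rotation":[0,0,0],"translation":[0,0,0.003],"gripper":1},{"rotation":[0,0,0],"translation":[0,0,0],"gripper":1},{"rotation":[0,0,0],"translation":[0,0,0],"gripper":1}]'

```text
time: 28.55
tcp_pos: [0.5179, 0.0322, 0.1168]
ee_rot: [3.13, 0.266, -0.0]
ft_force: [-0.2, -0.8, -1.8]
finger_gap: 0.0245
```

play_rows --motion '[{"rotation":[0,0,0],"translation":[0,0,0.002],"gripper":1},{"rotation":[0,0,0],"translation":[0,0,0.002],"gripper":1},{"rotation":[0,0,0],"translation":[0,0,0.002],"gripper":1},{"rotation":[0,0,0],"translation":[0,0,0.002],"gripper":1},{"rotation":[0,0,0],"translation":[0,0,0],"gripper":1},{"rotation":[0,0,0],"translation":[0,0,0],"gripper":1}]'

```text
time: 29.15
tcp_pos: [0.5179, 0.0322, 0.1088]
ee_rot: [3.13, 0.266, -0.0]
ft_force: [0.7, 0.4, -1.1]
finger_gap: 0.0246
```

play_rows --motion '[{"rotation":[0,0,0],"translation":[0,0,0.002],"gripper":1},{"rotation":[0,0,0],"translation":[0,0,0.002],"gripper":1},{"rotation":[0,0,0],"translation":[0,0,0.002],"gripper":1},{"rotation":[0,0,0],"translation":[0,0,0.002],"gripper":1},{"rotation":[0,0,0],"translation":[0,0,0],"gripper":1},{"rotation":[0,0,0],"translation":[0,0,0],"gripper":1}]'

```text
time: 29.75
tcp_pos: [0.5177, 0.0321, 0.1007]
ee_rot: [3.13, 0.266, -0.001]
ft_force: [-0.6, -0.6, -2.4]
finger_gap: 0.0247
```

play_rows --motion '[{"rotation":[0,0,0],"translation":[0,0,0.002],"gripper":1},{"rotation":[0,0,0],"translation":[0,0,0.002],"gripper":1},{"rotation":[0,0,0],"translation":[0,0,0.002],"gripper":1},{"rotation":[0,0,0],"translation":[0,0,0.002],"gripper":1},{"rotation":[0,0,0],"translation":[0,0,0.002],"gripper":1},{"rotation":[0,0,0],"translation":[0,0,0.001],"gripper":1},{"rotation":[0,0,0],"translation":[0,0,0],"gripper":1},{"rotation":[0,0,0],"translation":[0,0,0],"gripper":1}]'

```text
time: 30.55
tcp_pos: [0.5177, 0.0322, 0.0897]
ee_rot: [3.13, 0.266, -0.001]
ft_force: [-1.5, -1.8, -2.7]
finger_gap: 0.0249
```

play_rows --motion '[{"rotation":[0,0,0],"translation":[0,0,0.001],"gripper":1},{"rotation":[0,0,0],"translation":[0,0,0.001],"gripper":1},{"rotation":[0,0,0],"translation":[0,0,0.001],"gripper":1},{"rotation":[0,0,0],"translation":[0,0,0],"gripper":1},{"rotation":[0,0,0],"translation":[0,0,0],"gripper":1}]'

```text
time: 31.05
tcp_pos: [0.5179, 0.0322, 0.0881]
ee_rot: [3.13, 0.266, 0.0]
ft_force: [-5.9, -1.3, 13.7]
finger_gap: 0.0248
```

play_rows --motion '[{"rotation":[0,0,0],"translation":[0,0,-0.001],"gripper":1},{"rotation":[0,0,0],"translation":[0,0,0],"gripper":-0.3},{"rotation":[0,0,0],"translation":[0,0,0],"gripper":-0.3},{"rotation":[0,0,0],"translation":[0,0,0],"gripper":-0.3},{"rotation":[0,0,0],"translation":[0,0,0],"gripper":-0.3},{"rotation":[0,0,0],"translation":[0,0,-0.02],"gripper":-0.3},{"rotation":[0,0,0],"translation":[0,0,-0.04],"gripper":-0.3},{"rotation":[0,0,0],"translation":[0,0,-0.04],"gripper":-0.3},{"rotation":[0,0,0],"translation":[0,0.02,-0.03],"gripper":-0.3},{"rotation":[0,0,0],"translation":[0,0.04,0],"gripper":-0.3},{"rotation":[0,0,0],"translation":[0,0.04,0],"gripper":-0.3},{"rotation":[0,0,0],"translation":[0,0.04,0],"gripper":-0.3},{"rotation":[0,0,0],"translation":[0,0.04,0],"gripper":-0.3},{"rotation":[0,0,0],"translation":[0,0,0],"gripper":-0.3},{"rotation":[0,0,0],"translation":[0,0,0],"gripper":-0.3}]'

```text
time: 32.55
tcp_pos: [0.5483, -0.146, 0.2176]
ee_rot: [-3.13, -0.263, 0.0]
ft_force: [-0.5, 0.2, 0.5]
finger_gap: 0.0557
```

```bash
python3 - <<'E'
from ov import *
t=arm.get_image('top');s=arm.get_image('side'); print(arm.get_obs()['time'],arm.get_obs()['tcp_pos'])
F=frame((.5618,.0402,.172));J=[(rectp(F,.14,.05,.071),(255,255,0)),(circ(F,-.045,0,.013,.134),(255,255,0))]
a=overlay('top',t,J,(235,160,305,245),'',5.6);b=overlay('side',s,[],(200,180,295,265),'',4.2)
h=max(a.shape[0],b.shape[0]); f=lambda m:cv2.copyMakeBorder(m,0,h-m.shape[0],0,0,0)
cv2.imwrite('pics/g15.png',np.hstack([f(a),f(b)]))
E
```

```text
32.65 [ 0.54838994 -0.14363739  0.21772917]
```

View pics/g15.png

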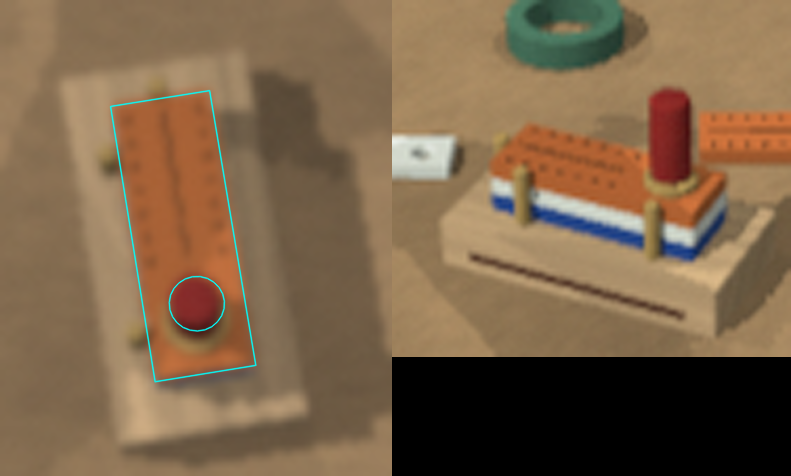

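```bash
python3 -c "
from plant import arm
print(arm.finish_job())"
```

```text
the job is handed in; nothing more can be done
None
```

I laid the rightmost orange template on the white one, with its hole at the same end as the others. I squared all three against the dowels by pushing from the right and then from the robot's end, ending at about 8 N and 10 N. I then took the pin from its stand, pushed it down through the stack, released it and backed away. The job was handed in at about 33 s.

**Last checks:**
- The pin met no noticeable resistance going down through the templates and the block. It stopped firmly at about 16 N, at the depth expected for a fully home pin.
- In the final pictures the collar sits on the orange template and the three edges line up against the dowels. The top of the pin handle is within about a pixel of where it should be.
- The tape roll and the other things near the block look unmoved. I did not measure the bystanders again; none was touched on purpose.

**Disagreements:**
- The camera fits and the contact measurements put the stack 1–2 mm apart along the block, which is within the stated calibration.
- The measured tool position lagged by up to 2 mm or more after moves. I corrected for this before gripping the orange template and before inserting the pin.

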